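# Drift the stuck alignment pins out of two cleaver handles

## Robot

A 6-joint arm with a two-finger parallel gripper is mounted at the origin on a cart in front of the work surface, level with it; the furniture and walls round the work are solid. World frame = base frame: x ahead of the robot, y to its left, z up, the work surface at z = 0. Lengths are in mm, angles in rad, forces in N, time in s.
With the tool pointing down it reaches from about 425 to 950 mm from the base axis. Payload 3.5 kg.
Tool frame: the origin (TCP) lies midway between the tips of the shut fingers; the grasp point (between the pads) lies 19 mm behind it; z points along the fingers, y is the line along which they close (so a half turn about z gives the same grasp; the last joint's range is limited). The gripper opens to 85 mm and grips with 20 to 120 N. Pads are 22 mm wide; open, the fingers measure 114 mm over their backs; the gripper's body (76 mm by 85 mm) begins 54 mm behind the grasp point. The pads swing forward as they close: fully open they stand 13 mm farther back than shut.
Start: joints at [0.98, 0.286, 1.577, -0, 1.279, -0.15], TCP at [287.961, 610.479, 231.325] pointing down, gripper open.
Joint ranges: [-2.77, 2.77], [-0.9, 2.22], [0.21, 2.48], [-1.53, 4.67], [0.24, 2.81], [-2.84, 2.84]. Speed limits (rad/s): [2.79, 2.79, 3.14, 3.14, 3.14, 3.14].

## Interface

Orientations are given as a rotation vector (axis times angle).
In Python, from plant import robot, optics, regions_of gives the robot as it stands.
- The arm moves only by the shell command python3 -m inch 'ROWS' [FORCE]. ROWS is JSON, one flat list of numbers, 7 for each row, row after row: the shift along the tool's x, y, z normalised to -1 to 1, where 1 is 2 cm, then the turn, a rotation vector about the tool's x, y, z normalised to -1 to 1, where 1 is 0.15 rad, then the gripper's target within -1 to 1 (shut at 1, half-way at 0, fully open at -1). In form: [tx, ty, tz, ax, ay, az, fingers, tx, ty, tz, ax, ay, az, fingers, ...]. A call has exactly 10 rows; each row shifts and turns the commanded pose from where the row before left it, along the tool's axes as they then stand; what a row does not reach is not made up. A row lasts 1/8 s, in which the tool goes at most 62.5 mm and 10.7 degrees, less where a joint would pass 70% of its speed; a pose out of reach is approached as far as the arm can. A call with a number of a shift or a turn outside -1 to 1 is refused whole. A call with a gripper value outside its range is refused whole. The fingers move at their own pace and stop on an object; FORCE is the grip in N (left out, the last holds). Time passes only in rows, so rows that do not move let the fingers close, or fill a call up. It gives the time, the measured TCP pose, the force, the opening and the grip force at its end, in the units of the state.
- robot.sense(): the state, without advancing time (a new reading comes with each control period).
- optics.grab_frame(name): name is "scene" or "top" or "wrist"; returns a dict with "color" (480x640x3 uint8, blue, green, red), "K" (3x3 intrinsics, pixels), "rvec" (rotation vector, rad) and "tvec" (3), from world to camera coordinates, as OpenCV has them. Camera axes: x right, y down, z forward; pixel columns grow to the right and rows downward; lengths in mm; the calibration is good to about 2 mm. A picture is of the moment at which its call begins. There is no depth.
- robot.job_done(): hands the job in; it is judged then, once.
Trained networks look in the newest picture that a camera, given by its name, has taken for a name from the list of things; names that differ only in an ending like _2 or _b are one class to them, and where a whole thing is asked for, a point or a joint stands for the part that bears it (a point fixed in the world has none). Each returns a list of dicts, best first, with "p" (0 to 1); they miss things now and then, are a little off and sometimes report something else, mostly with a low value. They report only what shows in the picture. A call takes as long as a camera call. They do not tell look-alikes from the thing itself.
- regions_of(camera, query): "mask" (480x640 bool, what is visible of it) and "box" ([left, top, right, bottom] in pixels, round what is visible of it).
The state is a dict: "t": time; "joint_pos": joint angles; "dq": joint speeds; "joint_torque": joint torques, N m; "tcp_pos": TCP position; "tcp_rot": TCP orientation; "contact_force": force on the tool from outside, world axes, zero at the start; "torque": the same for the moment, N m; "gripper_width": finger opening in mm; "gripper_force": force on a finger pad.
Only numpy, scipy, OpenCV 4.12 (cv2) and the standard library are available. Lean on these libraries where they do the work, as an engineer would, in place of code of your own. Each camera call takes 0.05 s, during which the arm holds its last target. There are 200 camera calls.

## Task

The alignment pins used for gluing up these two wooden cleaver handles have stuck in their holes. Lay the handles in the nests of the knock-out block, draw the red-guarded drift punch out of the rack and drive every stuck pin down and out into the block's catch trough; then stand the drift back in its hole in the rack and lay both emptied handles flat in the blue tray. Leave the pins in the trough, and do not disturb the little tray of rivets or the gauge block.

Things in the scene. Friction and masses are not known exactly. Their poses are not given: they have to be found in the camera images.
- knock_block: Knock-out block, fixed, 160 (x) x 176 (y) mm: green cheeks carry a grey steel deck, 8 mm thick, top 58 mm above the bench; below it an open-fronted catch trough, floor 6 mm above the bench. Origin: centre of the underside; x runs along the nests. The deck has four 24 mm drop holes at x = +-36, y = +-38 mm: each lies under one hole of a nested handle, so that its pin can drop through.
- nest_1 (a point): Centre of one nest at deck height (y = +38 mm on the block; axes of the block). Takes one handle lying along x, either way round. Black guides lean outward, 14 mm high: at the deck they leave 1.5 mm play each side and 2 mm at each end, at their tops 4 mm more. Side guides stand 28 to 54 mm from the middle; the middle is free for fingers.
- nest_2 (a point): Centre of the other nest at deck height (y = -38 mm on the block), like nest_1.
- rack_hole (a point): Centre of the mouth of the 16 mm hole in the top of the fixed wooden punch rack, home of the drift, 70 mm above the bench. The rack is 54 (x) x 150 (y) mm. Two other punches (dark steel, blue) stand fixed in it at y = +-52 mm from this hole, up to 50 mm above the rack's top.
- drift_grip (a point): Drift punch with the red guard, loose, upright in the rack, 130 mm long, 130 g. This point: middle of its grip, a dark square bar 14 x 14 mm (sides along x and y), z from tip to head. Below this point: guard top 27 mm, guard underside 33 mm (34 mm disc that rests on the rack), tip 93 mm. Above: a round 19 mm head from 27 to 37 mm.
- drift_tip (a point): Tip of the drift, centre of its end. The last 35 mm is a round nose 6 mm thick, above it the punch thickens to 12 mm up to the guard at 60 mm.
- tray: Blue open tray for the finished handles, loose, 600 g, outside 165 (x) x 175 (y) x 20 mm high, walls and floor 3 mm. Origin: centre of the underside; z up. Room for both handles side by side, lying along its x.
- handle_a_mid (a point): Cleaver handle A: dark wood on a steel liner, 130 (x) x 30 (y) x 26 mm, about 180 g, loose, lying on the cabinet right of a thin upright steel plate 98 mm high. This point: its centre, 13 mm above its underside. Two 13 mm holes run through it at x = -36 and +36 mm; one or both hold a stuck pin. It lies right way up for driving; either way round is alike.
- handle_b_mid (a point): Cleaver handle B: dark wood on a steel liner, 130 (x) x 30 (y) x 26 mm, about 180 g, loose, lying on the cabinet right of a thin upright steel plate 98 mm high. This point: its centre, 13 mm above its underside. Two 13 mm holes run through it at x = -36 and +36 mm; one or both hold a stuck pin. It lies right way up for driving; either way round is alike.
- pin_a1_mid (a point): Brass pin in handle A's hole at x = -36 mm (None if none), 22 mm long, 20 g, this point half-way. Shank 8 mm thick, its end 4 mm below the handle's upper face; a head 11.5 mm wide, 8 mm high sits tight in the hole's lower end, flush. It yields downward at about 8 to 12 N, drops free after about 7 mm and cannot come out upward.
- pin_a2_mid (a point): Brass pin in handle A's hole at x = +36 mm (None if none), 22 mm long, 20 g, this point half-way. Shank 8 mm thick, its end 4 mm below the handle's upper face; a head 11.5 mm wide, 8 mm high sits tight in the hole's lower end, flush. It yields downward at about 8 to 12 N, drops free after about 7 mm and cannot come out upward.
- pin_b1_mid (a point): Brass pin in handle B's hole at x = -36 mm (None if none), 22 mm long, 20 g, this point half-way. Shank 8 mm thick, its end 4 mm below the handle's upper face; a head 11.5 mm wide, 8 mm high sits tight in the hole's lower end, flush. It yields downward at about 8 to 12 N, drops free after about 7 mm and cannot come out upward.
- pin_b2_mid (a point): Brass pin in handle B's hole at x = +36 mm (None if none), 22 mm long, 20 g, this point half-way. Shank 8 mm thick, its end 4 mm below the handle's upper face; a head 11.5 mm wide, 8 mm high sits tight in the hole's lower end, flush. It yields downward at about 8 to 12 N, drops free after about 7 mm and cannot come out upward.
- rivet_tray: Small grey tray of brass rivets, 62x88x21 mm, loose; leave it alone. Origin: centre of the underside.
- edge_gauge: Slotted steel gauge block, 28x45x24 mm, loose; leave it alone. Origin: centre of the underside.
Mind the look-alikes: they are no part of the job. There is more than one size of the part that bears drift_grip; the job needs the largest.

How it is judged (in metres and radians):
On the way:
1. every stuck pin has been driven out of its handle and lies in the catch trough of the knock-out block (x of pin_a1_mid in the frame of knock_block between -0.08 and 0.08 m and y of pin_a1_mid in the frame of knock_block between -0.088 and 0.088 m and z of pin_a1_mid in the frame of knock_block between 0 and 0.035 m and x of pin_a2_mid in the frame of knock_block between -0.08 and 0.08 m and y of pin_a2_mid in the frame of knock_block between -0.088 and 0.088 m and z of pin_a2_mid in the frame of knock_block between 0 and 0.035 m and x of pin_b1_mid in the frame of knock_block between -0.08 and 0.08 m and y of pin_b1_mid in the frame of knock_block between -0.088 and 0.088 m and z of pin_b1_mid in the frame of knock_block between 0 and 0.035 m and x of pin_b2_mid in the frame of knock_block between -0.08 and 0.08 m and y of pin_b2_mid in the frame of knock_block between -0.088 and 0.088 m and z of pin_b2_mid in the frame of knock_block between 0 and 0.035 m), for 0.2 s.
At the end, for the whole second after the job is handed in: Every pin is in the catch trough (middle under 35 mm above the bench); both handles lie flat on the tray floor (0.12 rad, centres within 68 mm along, 75 mm across); the drift stands upright (0.1 rad) in its rack hole, guard down on the rack (8 mm sideways, 5 mm in height) (all of step 1 and x of handle_a_mid in the frame of tray between -0.068 and 0.068 m and y of handle_a_mid in the frame of tray between -0.075 and 0.075 m and z of handle_a_mid in the frame of tray between 0.008 and 0.025 m and angle between the z axis of each of handle_a_mid, handle_b_mid and the z axis of tray, either way round below 0.12 rad and x of handle_b_mid in the frame of tray between -0.068 and 0.068 m and y of handle_b_mid in the frame of tray between -0.075 and 0.075 m and z of handle_b_mid in the frame of tray between 0.008 and 0.025 m and horizontal distance between drift_grip and rack_hole below 0.008 m and z of drift_grip in the frame of rack_hole between 0.028 and 0.038 m and angle between drift_grip's own z axis and vertical below 0.1 rad); the robot touches nothing.
It fails at once if the tray of rivets is pushed more than 25 mm (distance of rivet_tray from where it was at the start of the episode above 0.025 m).
It fails at once if the gauge block is pushed more than 25 mm (distance of edge_gauge from where it was at the start of the episode above 0.025 m).
Of pin_a1, pin_a2 only 1 to 2 are there at a start; the rules pass over those that are not, and their reading is None.
Of pin_b1, pin_b2 only 1 to 2 are there at a start; the rules pass over those that are not, and their reading is None.
At some moment in a run one of tray, handle_a, handle_b may be knocked a few centimetres aside while the robot is not near it.
It also fails if it takes over 208 s, if anything falls off the work surface, if the arm or the gripper's body presses on something with over 40 N, if the wrist force passes 120 N, or if a joint passes its speed limit or range.

## Working session

There is one attempt and no reset: what is moved stays moved. The work goes in short steps, Python scripts to look and compute and a shell command to move; the robot and the scene stay as the last step left them, time stands still between calls to the robot, and variables do not carry over. Pictures are saved under pics/ and viewed, at most 15 in all, crops included, and the job is handed in when it is done.

```bash
ls; mkdir -p pics; cat > h.py <<'E'
import numpy as np, cv2
from plant import robot, optics, regions_of
def cam(n):
    f=optics.grab_frame(n); R=cv2.Rodrigues(np.array(f["rvec"],float))[0]
    return f["color"],np.array(f["K"],float),R,np.array(f["tvec"],float).ravel()
def ray(c,uv,z):
    _,K,R,t=c; d=R.T@np.linalg.solve(K,[uv[0],uv[1],1]); o=-R.T@t
    return o+d*(z-o[2])/d[2]
def proj(c,p):
    _,K,R,t=c; q=K@(R@np.array(p,float)+t); return q[:2]/q[2]
E
python3 - <<'E'
from h import *
for n in ["scene","top"]:
    c=cam(n); cv2.imwrite(f"pics/{n}0.png",c[0]); print(n,-c[2].T@c[3],c[1][0,0])
    for q in ["knock_block","drift_grip","tray","handle_a_mid","rivet_tray","edge_gauge","pin_a1_mid"]:
        for r in regions_of(n,q)[:5]:
            m=r["mask"]; ys,xs=np.nonzero(m)
            print(q,round(r["p"],2),np.round(r["box"]),len(xs), np.round([xs.mean(),ys.mean()],1) if len(xs) else None)
s=robot.sense(); print(s)
E
```

```text
pics
scene [  77.51621882 1062.73343993  640.40468974] 596.864774981532
knock_block 0.6 [299. 284. 393. 352.] 888 [342.1 321.4]
drift_grip 0.91 [255. 266. 274. 308.] 459 [264.1 292.5]
drift_grip 0.8 [213. 247. 224. 291.] 269 [217.  265.9]
drift_grip 0.72 [197. 260. 206. 300.] 217 [200.5 278.2]
tray 0.89 [262. 348. 394. 440.] 6520 [330.  393.8]
tray 0.73 [301. 285. 394. 354.] 939 [342.9 320.4]
handle_a_mid 0.86 [431. 234. 464. 262.] 512 [445.4 246.7]
handle_a_mid 0.7 [299. 284. 395. 352.] 845 [340.5 320.5]
handle_a_mid 0.5 [223. 302. 243. 326.] 349 [233.6 313.4]
rivet_tray 0.72 [251. 280. 280. 294.] 131 [258.3 286.3]
edge_gauge 0.57 [222. 302. 245. 328.] 315 [233.5 313.9]
top [ 458.62247029   53.21192818 1077.8922172 ] 447.0404728637634
knock_block 0.64 [236. 264. 322. 340.] 5485 [278.9 303.5]
drift_grip 0.7 [210. 238. 227. 254.] 181 [218.9 246.2]
drift_grip 0.7 [240. 168. 251. 176.] 96 [244.4 172.1]
drift_grip 0.68 [265. 166. 278. 184.] 117 [269.6 171.6]
tray 0.68 [148. 286. 230. 362.] 5435 [187.6 323.4]
handle_a_mid 0.75 [413. 325. 472. 345.] 704 [440.6 334.6]
rivet_tray 0.7 [383. 283. 441. 306.] 759 [410.6 295.2]
rivet_tray 0.39 [414. 322. 471. 345.] 724 [439.  334.3]
edge_gauge 0.82 [227. 211. 248. 222.] 255 [237.3 216.6]
{'t': 0.8, 'joint_pos': array([ 9.79993895e-01,  2.86263054e-01,  1.57665941e+00,  1.17725863e-05,
        1.27861793e+00, -1.50008413e-01]), 'dq': array([-0.00110775, -0.00067818,  0.00123738, -0.00040478,  0.00285093,
       -0.00140139]), 'joint_torque': array([ 1.83625602e-04, -4.05917716e+01, -2.92922956e+01, -1.69431073e-04,
        4.30083364e-04, -1.65099934e-06]), 'tcp_pos': array([287.96962458, 610.49010268, 231.37153343]), 'tcp_rot': array([6.86809066e-01, 3.06559046e+00, 8.29288357e-05]), 'contact_force': array([ 0.11347969,  0.04285155, -0.4768647 ]), 'torque': array([-0.02372477, -0.00408928,  0.03092583]), 'gripper_force': 0.0, 'gripper_width': 85.59475620458676}
```

View pics/scene0.png

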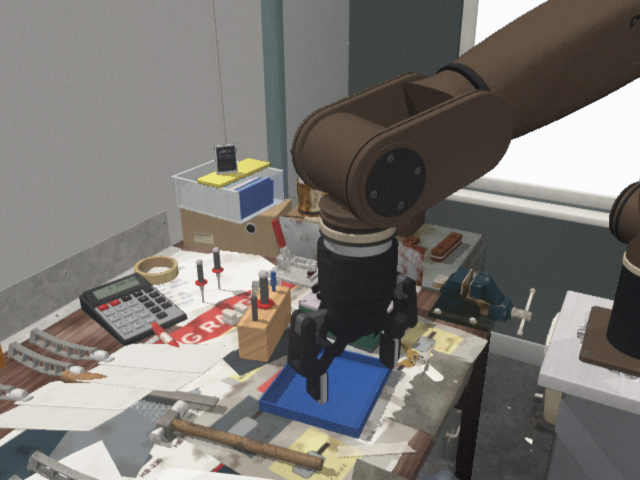

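View pics/top0.png

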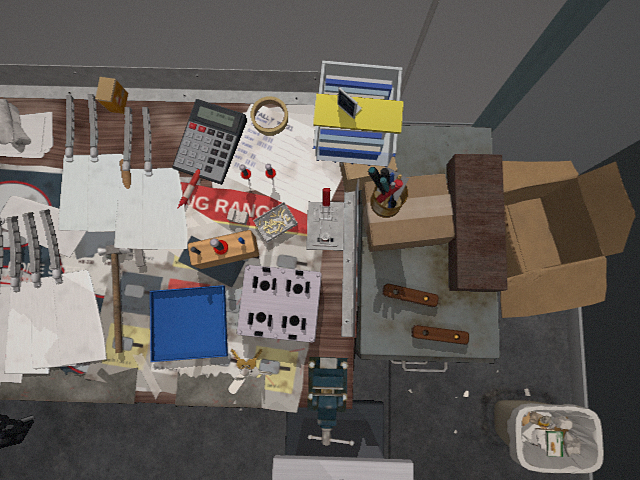

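The scene view shows the drift in the wooden rack at (264,290). The top view shows rack (219,246), tray (188,323), block (279,303), and handles on the cabinet at (410,295) and (440,335). Three things have red guards: (219,246) in the rack, and (245,172) and (270,171) standing on the bench. The one in the rack fits the description. I'll confirm that in an enlarged crop.

```bash
python3 - <<'E'
from h import *
c=cam("top"); s=cam("scene")
def crop(im,x,y,w,h,W,H): return cv2.resize(im[y:y+h,x:x+w],(W,H),interpolation=cv2.INTER_CUBIC)
m=np.vstack([np.hstack([crop(c[0],370,275,110,80,400,300),crop(c[0],175,205,110,80,400,300)]),
 np.hstack([crop(c[0],229,257,110,88,400,300),crop(s[0],185,235,110,80,400,300)])])
cv2.imwrite("pics/m1.png",m)
for p in [(0,0,0),(500,0,0),(500,300,0)]: print(p,proj(c,p))
for q in ["handle_a_mid","rivet_tray","tray","knock_block"]:
    for r in regions_of("top",q)[:2]:
        k=cv2.minAreaRect(np.argwhere(r["mask"])[:,::-1].astype(np.float32)); b=cv2.boxPoints(k)
        print(q,round(r["p"],2),k,[np.round(ray(c,k[0],z)) for z in (0,58)])
# triangulate right handle : scene 445.4,246.7 vs top candidates
for z in (-60,-30,0,20,40,60,80): 
    P=ray(s,(445.4,246.7),z); print(z,np.round(P),proj(c,P))
E
```

```text
(0, 0, 0) [340.9838146 533.284373 ]
(500, 0, 0) [345.72592641 304.67876427]
(500, 300, 0) [220.60406092 300.88678265]
handle_a_mid 0.59 ((439.2334899902344, 334.0737609863281), (58.78186798095703, 13.988521575927734), 6.911227226257324) [array([ 438., -222.,    0.]), array([ 439., -207.,   58.])]
rivet_tray 0.7 ((274.65234375, 222.06005859375), (26.728971481323242, 35.769649505615234), 58.392494201660156) [array([697., 180.,   0.]), array([684., 173.,  58.])]
tray 0.92 ((187.3020477294922, 323.3427734375), (72.82225799560547, 77.9117202758789), 87.27368927001953) [array([445., 376.,   0.]), array([445., 358.,  58.])]
knock_block 0.93 ((278.8407287597656, 303.6459045410156), (79.43535614013672, 72.14682006835938), 5.52754020690918) [array([498., 160.,   0.]), array([496., 154.,  58.])]
-60 [ 477. -363.  -60.] [489.32660378 319.15994236]
-30 [ 460. -302.  -30.] [468.91677203 325.44547935]
0 [ 443. -241.    0.] [447.27714815 332.10975066]
20 [ 431. -201.   20.] [432.1114997  336.78025678]
40 [ 420. -160.   40.] [416.31115249 341.64622863]
60 [ 409. -119.   60.] [399.83541068 346.72019914]
80 [397. -78.  80.] [382.64002334 352.0157961 ]
```

View pics/m1.png

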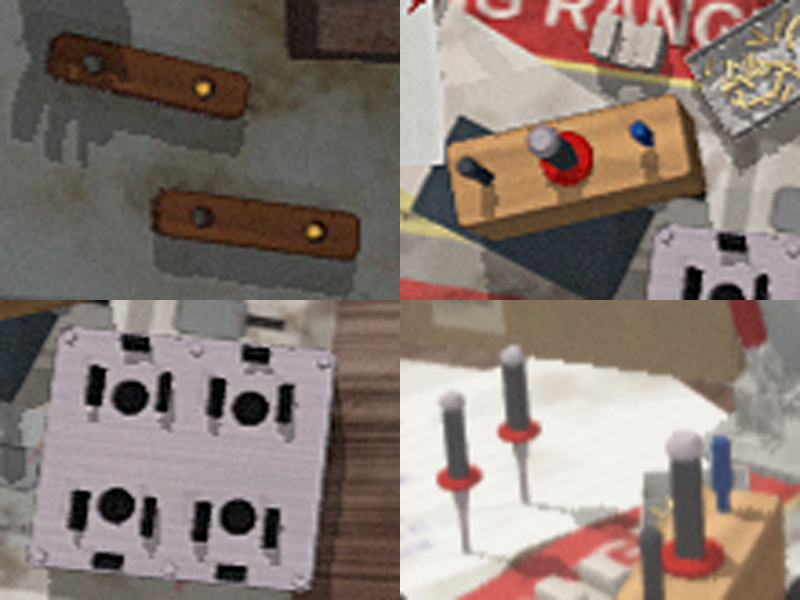

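The crop confirms it. The drift in the rack is the largest by far, while the bench look-alikes at (245,172) and (270,171) are thinner and stand free. Each handle shows brass only in its right-hand hole. Next I'll take precise positions and plan the first move.

```bash
cat >> h.py <<'E'
from scipy.spatial.transform import Rotation as Ro
def plan(target,az,n,s=None):
    """az: deg azimuth of tool y (tool down). constant row for n rows"""
    s=s or robot.sense(); R0=Ro.from_rotvec(s["tcp_rot"]).as_matrix(); p0=np.array(s["tcp_pos"])
    a=np.radians(az); y=np.array([np.cos(a),np.sin(a),0]); z=np.array([0,0,-1.]); x=np.cross(y,z)
    R1=np.c_[x,y,z]; rv=Ro.from_matrix(R0.T@R1).as_rotvec(); st=rv/n
    S=sum(R0@Ro.from_rotvec(st*k).as_matrix() for k in range(n))
    t=np.linalg.solve(S,np.array(target,float)-p0)
    print(f"plan n={n}:",np.round(np.r_[t/20,st/.15],3).tolist(),"| now",np.round(p0,1),"az",round(np.degrees(np.arctan2(R0[1,1],R0[0,1])),1))
def st():
    s=robot.sense(); print("t",round(s["t"],1),np.round(s["tcp_pos"],1),"F",np.round(s["contact_force"],1),"w",round(s["gripper_width"],1),round(s["gripper_force"],1),"q",np.round(s["joint_pos"],2))
def blobs(im,x0,y0,x1,y1,test,amin,amax):
    m=np.zeros(im.shape[:2],np.uint8); m[y0:y1,x0:x1]=test(im[y0:y1,x0:x1].astype(int)).astype(np.uint8)
    n,l,stt,ce=cv2.connectedComponentsWithStats(m,connectivity=4)
    return [(ce[i],stt[i,4],stt[i,2],stt[i,3]) for i in range(1,n) if amin<=stt[i,4]<=amax]
E
python3 - <<'E'
from h import *
c=cam("top")
for b in blobs(c[0],238,264,322,340,lambda i:i.max(2)<60,10,200): print("dark",np.round(b[0],1),b[1:],np.round(ray(c,b[0],58),1))
for b in blobs(c[0],205,230,240,260,lambda i:(i[...,2]>130)&(i[...,1]<60),5,400): print("red",np.round(b[0],1),b[1:],np.round(ray(c,b[0],76),1))
for b in blobs(c[0],370,280,480,350,lambda i:(i[...,2]>150)&(i[...,1]>100)&(i[...,0]<130),2,100): print("brass",np.round(b[0],1),b[1:],np.round(ray(c,b[0],22),1))
for box in [(375,280,445,312),(405,318,475,350)]:
    x0,y0,x1,y1=box
    i=c[0].astype(int); m=np.zeros(i.shape[:2],np.uint8); m[y0:y1,x0:x1]=((i[...,2]-i[...,0])>35)[y0:y1,x0:x1]
    k=cv2.minAreaRect(np.argwhere(m)[:,::-1].astype(np.float32)); b=cv2.boxPoints(k); b=sorted(b.tolist())
    l=np.mean(b[:2],0);r=np.mean(b[2:],0); L,Rr=ray(c,l,26),ray(c,r,26); d=Rr-L
    print("handle",k,np.round((L+Rr)/2,1),"len",np.linalg.norm(d),"axis az",np.degrees(np.arctan2(d[1],d[0])))
plan((525,-155,230),-8,40)
E
```

```text
dark [239.5 267.5] (np.int32(35), np.int32(6), np.int32(11)) [575.1 248.6  58. ]
dark [265.8 269.3] (np.int32(31), np.int32(7), np.int32(5)) [572.9 187.8  58. ]
dark [299.1 272.7] (np.int32(32), np.int32(7), np.int32(6)) [567.3 111.1  58. ]
dark [255.  281.7] (np.int32(47), np.int32(5), np.int32(12)) [543.5 211.1  58. ]
dark [273.7 283.6] (np.int32(34), np.int32(4), np.int32(12)) [540.5 168.   58. ]
dark [288.1 285.1] (np.int32(43), np.int32(5), np.int32(12)) [538.2 135.   58. ]
dark [264.5 285.1] (np.int32(75), np.int32(10), np.int32(10)) [536.6 189.   58. ]
dark [306.9 287.1] (np.int32(36), np.int32(5), np.int32(11)) [534.8  92.   58. ]
dark [297.6 288.5] (np.int32(73), np.int32(10), np.int32(10)) [531.1 113.2  58. ]
dark [320.2 298.7] (np.int32(33), np.int32(3), np.int32(16)) [509.5  61.1  58. ]
dark [260.6 316.8] (np.int32(78), np.int32(10), np.int32(10)) [464.9 194.1  58. ]
dark [250.4 318.2] (np.int32(50), np.int32(6), np.int32(12)) [461.1 216.9  58. ]
dark [269.5 320.2] (np.int32(34), np.int32(4), np.int32(12)) [458.  173.6  58. ]
dark [284.  321.6] (np.int32(45), np.int32(5),
[... 588 characters left out ...]
  76. ]
red [221. 251.] (np.int32(10), np.int32(5), np.int32(3)) [609.5 289.3  76. ]
brass [425.3 298. ] (np.int32(7), np.int32(3), np.int32(3)) [ 520.3 -185.1   22. ]
brass [456.  336.3] (np.int32(7), np.int32(3), np.int32(3)) [ 434.3 -255.3   22. ]
handle ((410.8835754394531, 294.7355651855469), (54.1270751953125, 12.278432846069336), 12.264774322509766) [ 526.7 -150.5   26. ] len 125.67863448537933 axis az -100.59437651159813
handle ((440.46282958984375, 334.29010009765625), (55.57080078125, 12.512967109680176), 7.305758953094482) [ 437.9 -218.3   26. ] len 127.23190267072661 axis az -95.47853473572073
plan n=40: [-1.048, -0.224, 0.002, -0.0, -0.0, 0.212] | now [288.  610.5 231.3] az 64.7
```

```bash

A='[-0.9,-0.98,0,0,0,0,-1,-0.9,-0.98,0,0,0,0,-1,-0.9,-0.98,0,0,0,0,-1,-0.9,-0.98,0,0,0,0,-1,-0.9,-0.98,0,0,0,0,-1,-0.9,-0.98,0,0,0,0,-1,-0.9,-0.98,0,0,0,0,-1,-0.9,-0.98,0,0,0,0,-1,-0.9,-0.98,0,0,0,0,-1,-0.9,-0.98,0,0,0,0,-1]'; 
true
python3 -m inch '[-0.9,-0.98,0,0,0,0,-1,-0.9,-0.98,0,0,0,0,-1,-0.9,-0.98,0,0,0,0,-1,-0.9,-0.98,0,0,0,0,-1,-0.9,-0.98,0,0,0,0,-1,-0.9,-0.98,0,0,0,0,-1,-0.9,-0.98,0,0,0,0,-1,-0.9,-0.98,0,0,0,0,-1,-0.9,-0.98,0,0,0,0,-1,-0.9,-0.98,0,0,0,0,-1]' && python3 -m inch '[-0.9,-0.98,0,0,0,0,-1,-0.9,-0.98,0,0,0,0,-1,-0.9,-0.98,0,0,0,0,-1,-0.9,-0.98,0,0,0,0,-1,-0.9,-0.98,0,0,0,0,-1,-0.9,-0.98,0,0,0,0,-1,-0.9,-0.98,0,0,0,0,-1,-0.9,-0.98,0,0,0,0,-1,-0.9,-0.98,0,0,0,0,-1,-0.9,-0.98,0,0,0,0,-1]' && python3 -m inch '[-0.9,-0.98,0,0,0,0,-1,-0.9,-0.98,0,0,0,0,-1,-0.9,-0.98,0,0,0,0,-1,-0.9,-0.98,0,0,0,0,-1,-0.9,-0.98,0,0,0,0,-1,-0.9,-0.98,0,0,0,0,-1,-0.9,-0.98,0,0,0,0,-1,-0.9,-0.98,0,0,0,0,-1,-0.9,-0.98,0,0,0,0,-1,-0.9,-0.98,0,0,0,0,-1]' && python3 -m inch '[0,0,0,0,0,0.87,-1,0,0,0,0,0,0.87,-1,0,0,0,0,0,0.87,-1,0,0,0,0,0,0.87,-1,0,0,0,0,0,0.87,-1,0,0,0,0,0,0.87,-1,0,0,0,0,0,0.87,-1,0,0,0,0,0,0.87,-1,0,0,0,0,0,0.87,-1,0,0,0,0,0,0.87,-1]'
python3 - <<'E'
from h import *
st(); c=cam("wrist"); cv2.imwrite("pics/w1.png",c[0]); print(c[1],-c[2].T@c[3],c[2][2])
for r in regions_of("wrist","handle_a_mid"): print(r["p"],r["box"])
plan((526.7,-150.5,130),-10.6,10)
E
```

```text
t: 2.4
tcp_pos: [367.4, 355.6, 231.6]
tcp_rot: [0.687, 3.065, 0.001]
contact_force: [0.8, 0.6, -0.4]
gripper_width: 85.6
gripper_force: 0.0
t: 3.65
tcp_pos: [446.5, 101.5, 231.6]
tcp_rot: [0.687, 3.065, 0.0]
contact_force: [0.1, 0.4, -0.5]
gripper_width: 85.3
gripper_force: 0.0
t: 4.9
tcp_pos: [525.8, -152.7, 231.5]
tcp_rot: [0.687, 3.065, -0.0]
contact_force: [-0.1, 0.4, -0.1]
gripper_width: 85.2
gripper_force: 0.0
t: 6.15
tcp_pos: [525.7, -152.1, 231.4]
tcp_rot: [2.411, 2.014, 0.0]
contact_force: [-0.3, 0.4, -0.3]
gripper_width: 85.5
gripper_force: 0.0
t 6.2 [ 525.7 -152.1  231.4] F [-0.3  0.4 -0.3] w 85.5 0.0 q [-0.47  0.    1.89 -0.    1.25 -0.29]
[[362.25408635   0.         320.66173185]
 [  0.         362.25408635 239.86541953]
 [  0.           0.           1.        ]] [539.14049982 -77.71535013 374.06008501] [-0.05225542 -0.28723271 -0.95643439]
0.76 [227.8, 221.3, 271.9, 341.7]
plan n=10: [0.009, 0.004, 0.507, 0.0, 0.0, 0.007] | now [ 525.6 -152.1  231.4] az -10.0
```

View pics/w1.png

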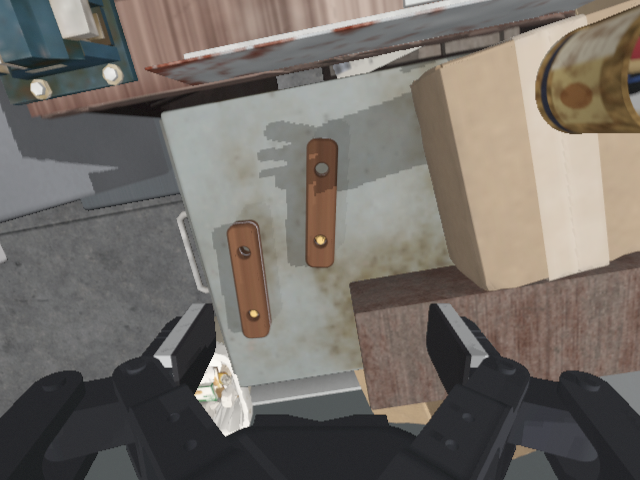

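The wrist view shows the near handle at (321,203) with brass at (320,240), and its other hole open at (321,170). The second handle is at (249,279) with brass at (254,314). I'll refine their positions.

```bash
cat >> h.py <<'E'
def handle(c,box,z,thr=35):
    x0,y0,x1,y1=box; i=cv2.GaussianBlur(c[0],(3,3),0).astype(int); m=np.zeros(i.shape[:2],np.uint8)
    m[y0:y1,x0:x1]=((i[...,2]-i[...,0])>thr)[y0:y1,x0:x1]
    n,l,s_,_=cv2.connectedComponentsWithStats(m); k=1+np.argmax(s_[1:,4])
    g=np.argwhere(l==k)[:,::-1]; P=np.array([ray(c,p,z)[:2] for p in g],np.float32)
    r=cv2.minAreaRect(P); b=cv2.boxPoints(r); e=[b[1]-b[0],b[2]-b[1]]; e.sort(key=np.linalg.norm); d=e[1]
    a=np.degrees(np.arctan2(d[1],d[0])); print("handle ctr",np.round(r[0],1),"size",np.round([np.linalg.norm(v) for v in e],1),"axis az",round(a,1))
    return np.array(r[0]),a
E
python3 - <<'E'
from h import *
c=cam("wrist"); print(regions_of("wrist","handle_a_mid")[0]["box"])
handle(c,(295,130,345,275),26); handle(c,(215,212,285,345),26)
for b in blobs(c[0],215,130,345,345,lambda i:(i[...,2]>170)&(i[...,1]>120)&(i[...,0]<130),6,200): print("brass",b[0],b[1],np.round(ray(c,b[0],22),1))
E
```

```text
[227.4, 218.0, 273.3, 339.9]
handle ctr [ 526.6 -148.7] size [ 28.5 126.7] axis az 78.7
handle ctr [ 438.7 -215.6] size [ 30.  128.5] axis az 84.5
brass [320.9 237.7] 10 [ 520.7 -181.2   22. ]
```

```bash
python3 -m inch '[0.02,0,0.9,0,0,0.01,-0.6,0.02,0,0.9,0,0,0.01,-0.6,0,0,0.9,0,0,0.01,-0.6,0,0,0.9,0,0,0.01,-0.6,0,0,0.9,0,0,0.01,-0.6,0,0,0.9,0,0,0.01,-0.6,0,0,0.9,0,0,0.01,-0.6,0,0,0.9,0,0,0.01,-0.6,0,0,0.9,0,0,0,-0.6,0,0,0.9,0,0,0,-0.6]' 60
python3 - <<'E'
from h import *
st(); plan((526.6,-149.5,7),-10.9,6)
c=cam("wrist"); handle(c,(0,0,640,480),26); cv2.imwrite("pics/w2.png",c[0])
E
```

```text
t: 7.6
tcp_pos: [525.6, -151.0, 50.2]
tcp_rot: [2.419, 2.004, 0.0]
contact_force: [0.9, -0.8, -0.4]
gripper_width: 68.3
gripper_force: 0.0
t 7.6 [ 525.6 -151.    50.2] F [ 0.9 -0.8 -0.4] w 68.3 0.0 q [-0.47  0.23  2.01 -0.    0.9  -0.28]
plan n=6: [0.013, 0.006, 0.36, 0.0, 0.0, 0.004] | now [ 525.6 -151.    50.2] az -10.7
handle ctr [ 526.6 -147.2] size [ 28.2 124.9] axis az 78.9
```

View pics/w2.png

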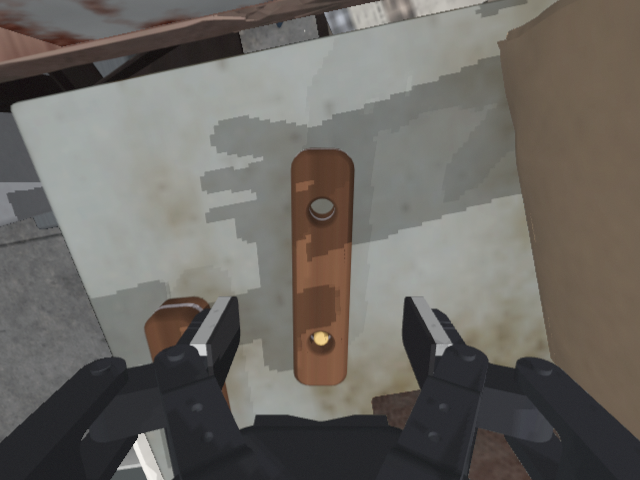

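Handle now at (322,266) with its open hole at (321,208) and brass at (320,339), centred between the fingers. I'll use hole spacing to check the height.

```bash
python3 - <<'E'
from h import *
c=cam("wrist")
# hole rims, top face: dark ring blobs
for z in (26,22,18,14):
    a=ray(c,(321.5,209),z);b=ray(c,(320.5,341),z); l=ray(c,(296,290),z); r=ray(c,(350,290),z); t=ray(c,(322,149),z); d=ray(c,(320.5,386),z)
    print(z,np.linalg.norm(a-b),np.linalg.norm(l-r),np.linalg.norm(t-d),np.round((a+b)/2,1))
E
python3 -m inch '[0.01,0,0.36,0,0,0,-0.5,0.01,0,0.36,0,0,0,-0.5,0.01,0,0.36,0,0,0,-0.5,0.01,0,0.36,0,0,0,-0.5,0,0,0.36,0,0,0,-0.5,0,0,0.36,0,0,0,-0.5,0,0,0,0,0,0,-0.5,0,0,0,0,0,0,-0.5,0,0,0,0,0,0,-0.5,0,0,0,0,0,0,-0.5]'
```

```text
26 69.676149788498 26.72714375479585 124.37860194660412 [ 524.9 -144.7   26. ]
22 71.3720048705493 27.377658496251534 127.40586572122227 [ 524.6 -146.4   22. ]
18 73.06785995260063 28.028173237707154 130.4331294958404 [ 524.2 -148.    18. ]
14 74.76371503465197 28.67868797916272 133.46039327045855 [ 523.9 -149.7   14. ]
t: 8.95
tcp_pos: [526.0, -150.2, 8.4]
tcp_rot: [2.419, 2.004, 0.0]
contact_force: [-0.1, 0.2, 0.1]
gripper_width: 64.0
gripper_force: 0.0
```

```bash
python3 -m inch '[0.12,0,0.16,0,0,0,-0.5,0,0,0.16,0,0,0,-0.5,0,0,0.15,0,0,0,-0.5,0,0,0,0,0,0,1,0,0,0,0,0,0,1,0,0,0,0,0,0,1,0,0,0,0,0,0,1,0,0,0,0,0,0,1,0,0,0,0,0,0,1,0,0,0,0,0,0,1]' 60; python3 -c "
from h import *
st()"
```

```text
t: 10.2
tcp_pos: [526.5, -147.9, -1.1]
tcp_rot: [2.419, 2.004, 0.0]
contact_force: [-0.3, -1.5, 2.0]
gripper_width: 28.6
gripper_force: 60.7
t 10.2 [ 526.5 -147.9   -1.1] F [-0.3 -1.5  2. ] w 28.6 60.7 q [-0.46  0.32  2.02  0.    0.8  -0.27]
```

```bash
python3 -m inch '[0,0,-1,0,0,0,1,0,0,-1,0,0,0,1,0,0,-1,0,0,0,1,0,0,-1,0,0,0,1,0,0,-1,0,0,0,1,0,0,-1,0,0,0,1,0,0,-1,0,0,0,1,0,0,-1,0,0,0,1,0,0,-1,0,0,0,1,0,0,-1,0,0,0,1]'
python3 - <<'E'
from h import *
c=cam("wrist"); st(); z=robot.sense()["tcp_pos"][2]+21
handle(c,(150,0,500,480),z); cv2.imwrite("pics/w3.png",c[0][:420,150:500])
plan((500.7,191.5,200),85.9,20); plan((495.1,115.9,200),85.9,20)
E
```

```text
t: 11.45
tcp_pos: [525.1, -147.2, 198.0]
tcp_rot: [-2.417, -2.003, 0.002]
contact_force: [-0.6, 1.2, -2.0]
gripper_width: 29.3
gripper_force: 60.3
t 11.5 [ 526.8 -147.9  201.3] F [ 0.9 -0.6  0.4] w 28.8 60.4 q [-0.46  0.03  1.92  0.    1.19 -0.27]
handle ctr [ 527.8 -133.9] size [ 29.  100.8] axis az 78.8
plan n=20: [0.825, 0.492, 0.003, 0.0, 0.001, -0.562] | now [ 526.8 -147.9  201.3] az -10.7
plan n=20: [0.66, 0.356, 0.003, 0.0, 0.001, -0.562] | now [ 526.8 -147.9  201.3] az -10.7
```

View pics/w3.png

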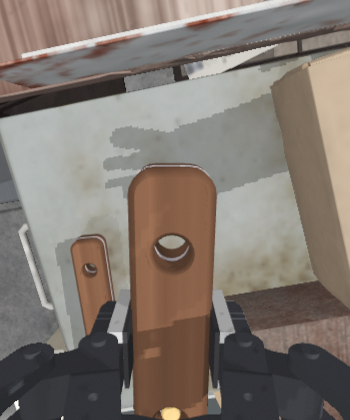

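The held handle's open hole is at full-frame (323,245), and its brass pin at (320,415).

```bash
python3 - <<'E'
from h import *
c=cam("wrist"); s=robot.sense(); p=s["tcp_pos"]; R=Ro.from_rotvec(s["tcp_rot"]).as_matrix()
g=c[0]; 
for dz in (18,20,22,24):
    a=ray(c,(323,247),p[2]+dz); b=ray(c,(320,417),p[2]+dz-2)
    print(dz,np.linalg.norm((a-b)[:2]),np.round(R.T@((a+b)/2-p),1), np.degrees(np.arctan2(*((a-b)[1::-1]))))
E
python3 -m inch '[0.82,0.49,0,0,0,-0.56,1,0.82,0.49,0,0,0,-0.56,1,0.82,0.49,0,0,0,-0.56,1,0.82,0.49,0,0,0,-0.56,1,0.82,0.49,0,0,0,-0.56,1,0.82,0.49,0,0,0,-0.56,1,0.82,0.49,0,0,0,-0.56,1,0.82,0.49,0,0,0,-0.56,1,0.82,0.49,0,0,0,-0.56,1,0.82,0.49,0,0,0,-0.56,1]' && python3 -m inch '[0.82,0.49,0,0,0,-0.56,1,0.82,0.49,0,0,0,-0.56,1,0.82,0.49,0,0,0,-0.56,1,0.82,0.49,0,0,0,-0.56,1,0.82,0.49,0,0,0,-0.56,1,0.82,0.49,0,0,0,-0.56,1,0.82,0.49,0,0,0,-0.56,1,0.82,0.49,0,0,0,-0.56,1,0.82,0.49,0,0,0,-0.56,1,0.82,0.49,0,0,0,-0.56,1]'
python3 - <<'E'
from h import *
st(); c=cam("wrist"); cv2.imwrite("pics/w4.png",c[0])
plan((500.7,191.5,120),85.9,10)
for h in [(536.6,189),(464.9,194.1),(531.1,113.2),(459.2,118.5)]: print(h,proj(c,(*h,58)))
E
```

```text
18 78.13107973595334 [ -4.5   0.1 -17. ] 78.41040295713336
20 76.91678241751502 [ -3.2   0.1 -19. ] 78.41072333222745
22 75.70248510155865 [ -1.9   0.1 -21. ] 78.41105398520395
24 74.48818778820574 [ -0.7   0.1 -23. ] 78.41139541870903
t: 12.8
tcp_pos: [588.2, 27.4, 196.4]
tcp_rot: [-1.386, -2.815, 0.002]
contact_force: [-0.1, -0.1, -2.4]
gripper_width: 28.6
gripper_force: 60.4
t: 14.05
tcp_pos: [500.0, 190.4, 196.5]
tcp_rot: [-0.118, -3.136, 0.001]
contact_force: [-0.1, 0.5, -2.2]
gripper_width: 29.0
gripper_force: 60.3
t 14.1 [500.  190.4 196.5] F [-0.1  0.5 -2.2] w 29.0 60.3 q [ 0.17  0.01  1.95  0.    1.18 -1.32]
plan n=10: [-0.013, -0.0, 0.382, 0.0, -0.004, -0.0] | now [498.3 191.7 196.3] az 85.9
(536.6, 189) [321.1546182  269.20559794]
(464.9, 194.1) [320.74342863 182.55433044]
(531.1, 113.2) [229.84390963 269.48742201]
(459.2, 118.5) [222.88998332 182.60796404]
```

View pics/w4.png

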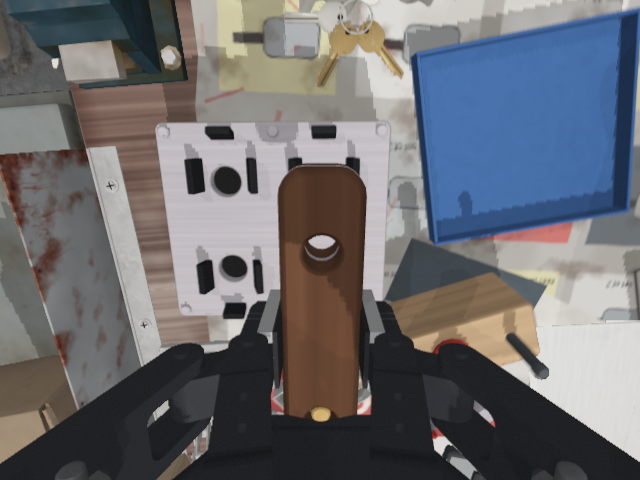

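Nest-2 holes show at (227.5,180.5) and (233,266), against predicted (223,182.6) and (230,269.5). So the wrist camera puts the block about 3 mm further left and 2 mm nearer. I'll go lower and re-measure.

```bash
python3 -m inch '[-0.01,0.01,0.43,0,0,0,1,-0.01,0.01,0.43,0,0,0,1,-0.01,0.01,0.43,0,0,0,1,-0.01,0.01,0.43,0,0,0,1,-0.01,0.01,0.43,0,0,0,1,-0.01,0.01,0.43,0,0,0,1,-0.01,0.01,0.43,0,0,0,1,-0.01,0.01,0.43,0,0,0,1,0,0.01,0.43,0,0,0,1,0,0.01,0.43,0,0,0,1]'
python3 - <<'E'
from h import *
st(); c=cam("wrist"); cv2.imwrite("pics/w5.png",c[0])
for h in [(531.1,113.2),(459.2,118.5)]: print(h,proj(c,(*h,58)))
for b in blobs(c[0],100,80,420,400,lambda i:i.max(2)<60,60,3000): print("dark",np.round(b[0],1),b[1:],np.round(ray(c,b[0],58),1))
E
```

```text
t: 15.35
tcp_pos: [503.5, 192.1, 112.2]
tcp_rot: [0.122, 3.139, 0.0]
contact_force: [0.2, 0.1, -1.7]
gripper_width: 28.8
gripper_force: 60.3
t 15.3 [503.5 192.1 112.2] F [ 0.2  0.1 -1.7] w 28.8 60.3 q [ 0.18  0.12  2.   -0.    1.02 -1.32]
(531.1, 113.2) [193.00643326 315.50405181]
(459.2, 118.5) [178.7895257  197.88576833]
dark [319.8 126.2] (np.int32(677), np.int32(35), np.int32(20)) [427.9 198.6  58. ]
dark [168.9 127. ] (np.int32(736), np.int32(45), np.int32(19)) [422.1 120.5  58. ]
dark [276.2 182.6] (np.int32(552), np.int32(21), np.int32(52)) [455.1 172.7  58. ]
dark [365. 181.] (np.int32(462), np.int32(20), np.int32(52)) [458.  220.7  58. ]
dark [136.2 188.6] (np.int32(1333), np.int32(34), np.int32(51)) [452.3  96.4  58. ]
dark [217.9 188.7] (np.int32(583), np.int32(16), np.int32(51)) [455.9 140.7  58. ]
dark [185.2 194.4] (np.int32(1032), np.int32(36), np.int32(37)) [457.6 122.4  58. ]
dark [198.7 310. ] (np.int32(676), np.int32(33), np.int32(27)) [527.7 117.3  58. ]
dark [279.2 340.3] (np.int32(446), np.int32(11), np.int32(83)) [552.4 163.4  58. ]
dark [157.7 326.1] (np.int32(985), np.int32(28), np.int32(48)) [536.5  90.3  58. ]
```

View pics/w5.png

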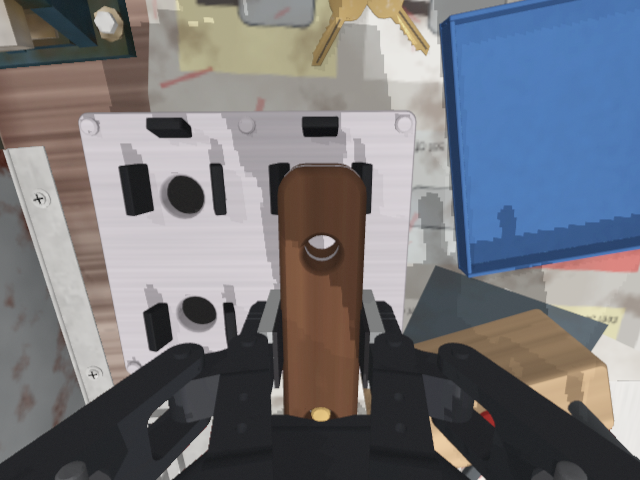

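```bash
python3 -m inch '[0.09,0.02,0.3,0,0,0,1,0.09,0.01,0.3,0,0,0,1,0,0,0.3,0,0,0,1,0,0,0.3,0,0,0,1,0,0,0.3,0,0,0,1,0,0,0.2,0,0,0,1,0,0,0.2,0,0,0,1,0,0,0.1,0,0,0,1,0,0,0.1,0,0,0,1,0,0,0,0,0,0,1]' 30
python3 -m inch '[0,0,0,0,0,0,1,0,0,0.05,0,0,0,1,0,0,0.05,0,0,0,1,0,0,0.05,0,0,0,1,0,0,0.05,0,0,0,1,0,0,0.05,0,0,0,1,0,0,0,0,0,0,1,0,0,0,0,0,0,1,0,0,0,0,0,0,1,0,0,0,0,0,0,1]'
python3 - <<'E'
from h import *
st(); c=cam("wrist"); cv2.imwrite("pics/w6.png",c[0])
E
```

```text
t: 16.65
tcp_pos: [499.9, 192.9, 70.6]
tcp_rot: [-0.122, -3.139, 0.0]
contact_force: [-0.3, -0.6, -1.6]
gripper_width: 29.1
gripper_force: 60.3
t: 17.9
tcp_pos: [499.9, 192.9, 65.8]
tcp_rot: [0.122, 3.139, 0.0]
contact_force: [-0.0, -1.2, -2.0]
gripper_width: 28.7
gripper_force: 60.3
t 17.9 [499.9 192.9  65.8] F [-0.  -1.2 -2. ] w 28.7 60.3 q [ 0.18  0.18  2.03 -0.    0.93 -1.31]
```

View pics/w6.png

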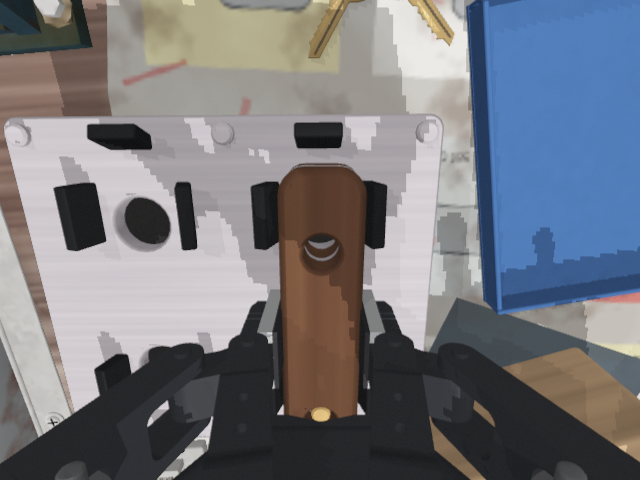

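The handle's near end lies between the nest guides: left guide at 251–279, right at 363–387, with the end guide above it at v=147. I'll lower it to contact.

```bash
python3 -m inch '[0,0,0.05,0,0,0,1,0,0,0.05,0,0,0,1,0,0,0.05,0,0,0,1,0,0,0.05,0,0,0,1,0,0,0,0,0,0,1,0,0,0,0,0,0,1,0,0,0,0,0,0,1,0,0,0,0,0,0,1,0,0,0,0,0,0,1,0,0,0,0,0,0,1]' 30
python3 -c "
from h import *
st()"
```

```text
t: 19.2
tcp_pos: [499.8, 192.9, 61.7]
tcp_rot: [-0.122, -3.139, 0.0]
contact_force: [-1.1, -0.3, -3.0]
gripper_width: 28.9
gripper_force: 60.4
t 19.2 [499.8 192.9  61.7] F [-1.1 -0.3 -3. ] w 28.9 60.4 q [ 0.18  0.19  2.03  0.    0.92 -1.31]
```

```bash
python3 -m inch '[0,0,0.04,0,0,0,1,0,0,0.04,0,0,0,1,0,0,0.04,0,0,0,1,0,0,0,0,0,0,1,0,0,0,0,0,0,1,0,0,0,0,0,0,-0.2,0,0,0,0,0,0,-0.2,0,0,0,0,0,0,-0.2,0,0,0,0,0,0,-0.2,0,0,0,0,0,0,-0.2]' 30
python3 - <<'E'
from h import *
st(); c=cam("wrist"); cv2.imwrite("pics/w7.png",c[0])
E
```

```text
t: 20.45
tcp_pos: [500.0, 192.9, 59.3]
tcp_rot: [0.122, 3.139, 0.0]
contact_force: [0.3, 0.5, 0.0]
gripper_width: 50.9
gripper_force: 0.0
t 20.4 [500.  192.9  59.3] F [0.3 0.5 0. ] w 50.9 0.0 q [ 0.18  0.19  2.03 -0.    0.91 -1.31]
```

View pics/w7.png

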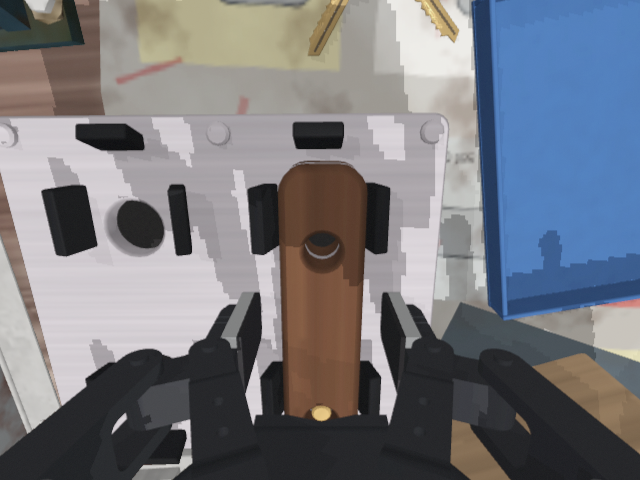

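The first handle lies in the nest between its four guides, with its brass pin at (321,412). On to handle 2.

```bash
python3 -m inch '[0,0,-1,0,0,0,-0.3,0,0,-1,0,0,0,-0.5,0,0,-1,0,0,0,-0.5,0,0,-1,0,0,0,-0.5,0,0,-1,0,0,0,-0.5,0,0,-1,0,0,0,-0.5,0,0,-1,0,0,0,-0.5,0,0,-1,0,0,0,-0.5,0,0,0,0,0,0,-0.5,0,0,0,0,0,0,-0.5]'
python3 - <<'E'
from h import *
st(); c=cam("wrist"); cv2.imwrite("pics/w8.png",c[0])
handle(c,(200,100,450,420),84); handle(c,(200,100,450,420),88)
for b in blobs(c[0],200,100,450,420,lambda i:(i[...,2]>170)&(i[...,1]>120)&(i[...,0]<130),6,300): print("brass",b[0],b[1],np.round(ray(c,b[0],80),1))
for b in blobs(c[0],100,60,420,400,lambda i:i.max(2)<60,60,3000): print("dark",np.round(b[0],1),b[1:],np.round(ray(c,b[0],58),1))
t=cam("top"); handle(t,(400,310,480,355),22)
plan((439,-217,200),-5.5,20); plan((439,-217,200),-5.5,30)
E
```

```text
t: 21.75
tcp_pos: [499.4, 192.8, 218.3]
tcp_rot: [-0.122, -3.138, 0.0]
contact_force: [0.0, 1.0, -0.3]
gripper_width: 64.3
gripper_force: 0.0
t 21.8 [499.4 192.8 218.3] F [ 0.   1.  -0.3] w 64.3 0.0 q [ 0.18 -0.01  1.93  0.    1.22 -1.31]
handle ctr [615.9 245.9] size [ 88.1 158.7] axis az -16.7
handle ctr [613.1 245.2] size [ 86.8 156.4] axis az -16.7
brass [321.13207547 270.90566038] 53 [537.8 191.2  80. ]
brass [278.08333333 356.58333333] 12 [617.2 146.1  80. ]
brass [260.19230769 356.96153846] 26 [616.3 130.1  80. ]
brass [368.  388.5] 6 [657.9 225.4  80. ]
brass [374.  395.5] 8 [666.1 230.6  80. ]
brass [350.5 401. ] 8 [670.6 208.4  80. ]
dark [162.5  73.9] (np.int32(977), np.int32(67), np.int32(30)) [375.2  81.9  58. ]
dark [319.5 133.1] (np.int32(249), np.int32(23), np.int32(13)) [428.1 198.6  58. ]
dark [223.5 133.8] (np.int32(267), np.int32(26), np.int32(12)) [422.6 121.6  58. ]
dark [253.1 173.2] (np.int32(274), np.int32(11), np.int32(33)) [455.5 141.2  58. ]
dark [293.6 172.8] (np.int32(379), np.int32(13), np.int32(33)) [457.8 174.7  58. ]
dark [346.5 172.5] (np.int32(379)
[... 334 characters left out ...]
np.int32(24), np.int32(20)) [528.7 116.6  58. ]
dark [296.6 267.2] (np.int32(326), np.int32(13), np.int32(32)) [541.3 168.9  58. ]
dark [344.9 266.5] (np.int32(326), np.int32(12), np.int32(31)) [544.  212.1  58. ]
dark [209.9 267.7] (np.int32(388), np.int32(16), np.int32(31)) [535.6  91.5  58. ]
dark [259.  267.6] (np.int32(228), np.int32(9), np.int32(31)) [539.  135.3  58. ]
dark [409.3 341.8] (np.int32(1510), np.int32(23), np.int32(104)) [625.8 268.9  58. ]
handle ctr [ 437.8 -219.5] size [ 28.  127.4] axis az 84.2
plan n=20: [-0.731, -0.891, 0.044, -0.001, -0.0, 0.53] | now [499.2 192.8 217.9] az 85.5
plan n=30: [-0.495, -0.588, 0.03, -0.001, -0.0, 0.353] | now [499.2 192.8 217.9] az 85.5
```

```bash
python3 -m inch '[-0.73,-0.89,0.04,0,0,0.53,-0.5,-0.73,-0.89,0.04,0,0,0.53,-0.5,-0.73,-0.89,0.04,0,0,0.53,-0.5,-0.73,-0.89,0.04,0,0,0.53,-0.5,-0.73,-0.89,0.04,0,0,0.53,-0.5,-0.73,-0.89,0.04,0,0,0.53,-0.5,-0.73,-0.89,0.04,0,0,0.53,-0.5,-0.73,-0.89,0.04,0,0,0.53,-0.5,-0.73,-0.89,0.04,0,0,0.53,-0.5,-0.73,-0.89,0.04,0,0,0.53,-0.5]' && python3 -m inch '[-0.73,-0.89,0.04,0,0,0.53,-0.5,-0.73,-0.89,0.04,0,0,0.53,-0.5,-0.73,-0.89,0.04,0,0,0.53,-0.5,-0.73,-0.89,0.04,0,0,0.53,-0.5,-0.73,-0.89,0.04,0,0,0.53,-0.5,-0.73,-0.89,0.04,0,0,0.53,-0.5,-0.73,-0.89,0.04,0,0,0.53,-0.5,-0.73,-0.89,0.04,0,0,0.53,-0.5,-0.73,-0.89,0.04,0,0,0.53,-0.5,-0.73,-0.89,0.04,0,0,0.53,-0.5]'
python3 - <<'E'
from h import *
st(); c=cam("wrist")
for r in regions_of("wrist","handle_a_mid"): print(r["p"],r["box"])
handle(c,(250,100,400,420),22)
plan((438.5,-217,40),-5.5,10)
E
```

```text
t: 23.1
tcp_pos: [555.2, -25.0, 210.0]
tcp_rot: [-1.331, -2.844, 0.001]
contact_force: [0.6, -0.5, -0.5]
gripper_width: 64.1
gripper_force: 0.0
t: 24.35
tcp_pos: [438.7, -216.4, 202.2]
tcp_rot: [-2.328, -2.107, 0.001]
contact_force: [-0.3, 0.2, 0.4]
gripper_width: 64.2
gripper_force: 0.0
t 24.4 [ 438.7 -216.4  202.2] F [-0.3  0.2  0.4] w 64.2 0.0 q [-0.67 -0.1   2.05  0.    1.2  -0.57]
0.8 [303.1, 141.7, 337.5, 286.1]
handle ctr [ 436.  -218.4] size [ 28.9 128.4] axis az 84.6
plan n=10: [-0.001, 0.002, 0.811, -0.001, -0.001, -0.002] | now [ 438.2 -216.8  202.1] az -5.7
```

```bash
python3 -m inch '[-0.02,-0.03,0.9,0,0,0,-0.5,0,0,0.9,0,0,0,-0.5,0,0,0.9,0,0,0,-0.5,0,0,0.9,0,0,0,-0.5,0,0,0.9,0,0,0,-0.5,0,0,0.9,0,0,0,-0.5,0,0,0.9,0,0,0,-0.5,0,0,0.9,0,0,0,-0.5,0,0,0.9,0,0,0,-0.5,0,0,0.9,0,0,0,-0.5]' 60 && python3 -m inch '[0,0,0.4,0,0,0,-0.5,0,0,0.3,0,0,0,-0.5,0,0,0.25,0,0,0,-0.5,0,0,0.2,0,0,0,-0.5,0,0,0,0,0,0,1,0,0,0,0,0,0,1,0,0,0,0,0,0,1,0,0,0,0,0,0,1,0,0,0,0,0,0,1,0,0,0,0,0,0,1]' 60; python3 -c "
from h import *
st()"
```

```text
t: 25.7
tcp_pos: [438.9, -216.3, 21.9]
tcp_rot: [-2.326, -2.111, 0.0]
contact_force: [0.0, 0.3, -0.1]
gripper_width: 64.3
gripper_force: 0.0
t: 26.95
tcp_pos: [439.4, -216.9, 0.8]
tcp_rot: [2.326, 2.111, 0.0]
contact_force: [-1.3, 0.3, 5.0]
gripper_width: 28.8
gripper_force: 61.6
t 26.9 [ 439.4 -216.9    0.8] F [-1.3  0.3  5. ] w 28.8 61.6 q [-0.67  0.21  2.15 -0.    0.77 -0.57]
```

```bash
python3 -m inch '[0,0,-1,0,0,0,1,0,0,-1,0,0,0,1,0,0,-1,0,0,0,1,0,0,-1,0,0,0,1,0,0,-1,0,0,0,1,0,0,-1,0,0,0,1,0,0,-1,0,0,0,1,0,0,-1,0,0,0,1,0,0,-1,0,0,0,1,0,0,0,0,0,0,1]'
python3 - <<'E'
from h import *
c=cam("wrist"); st(); i=c[0]; s=robot.sense(); p=s["tcp_pos"]; R=Ro.from_rotvec(s["tcp_rot"]).as_matrix()
g=i.astype(int); m=((g[...,2]-g[...,0])>35)
col=np.nonzero(m[100:420,285:300].mean(1)>.6)[0]+100; print("top edge row near u=322:",np.nonzero(m[80:300,322])[0][0]+80)
for b in blobs(i,270,100,380,470,lambda i:(i[...,2]>170)&(i[...,1]>120)&(i[...,0]<130),10,2000): print("brass",b)
for b in blobs(i,270,100,380,430,lambda i:(i[...,2]-i[...,0]<25),80,3000): print("nonbrown",b)
plan((494.4,117.3,180),85.9,20)
E
```

```text
t: 28.2
tcp_pos: [439.4, -216.8, 180.7]
tcp_rot: [2.325, 2.11, 0.001]
contact_force: [-0.1, -0.2, -3.0]
gripper_width: 28.6
gripper_force: 60.8
t 28.2 [ 438.8 -216.3  179.5] F [-0.7  0.9 -2.8] w 28.8 60.7 q [-0.67 -0.08  2.07  0.    1.15 -0.57]
top edge row near u=322: 169
brass (array([326.71428571, 408.5       ]), np.int32(14), np.int32(5), np.int32(7))
brass (array([312.63636364, 409.72727273]), np.int32(11), np.int32(3), np.int32(7))
nonbrown (array([320.73928571, 241.86785714]), np.int32(280), np.int32(27), np.int32(15))
nonbrown (array([321.06569343, 255.20437956]), np.int32(137), np.int32(35), np.int32(16))
plan n=20: [0.638, 0.693, -0.001, -0.0, -0.0, -0.532] | now [ 438.8 -216.3  179.5] az -5.6
```

```bash
python3 -m inch '[0.64,0.69,0,0,0,-0.53,1,0.64,0.69,0,0,0,-0.53,1,0.64,0.69,0,0,0,-0.53,1,0.64,0.69,0,0,0,-0.53,1,0.64,0.69,0,0,0,-0.53,1,0.64,0.69,0,0,0,-0.53,1,0.64,0.69,0,0,0,-0.53,1,0.64,0.69,0,0,0,-0.53,1,0.64,0.69,0,0,0,-0.53,1,0.64,0.69,0,0,0,-0.53,1]' && python3 -m inch '[0.64,0.69,0,0,0,-0.53,1,0.64,0.69,0,0,0,-0.53,1,0.64,0.69,0,0,0,-0.53,1,0.64,0.69,0,0,0,-0.53,1,0.64,0.69,0,0,0,-0.53,1,0.64,0.69,0,0,0,-0.53,1,0.64,0.69,0,0,0,-0.53,1,0.64,0.69,0,0,0,-0.53,1,0.64,0.69,0,0,0,-0.53,1,0.64,0.69,0,0,0,-0.53,1]'
python3 - <<'E'
from h import *
st(); plan((493.6,117.3,90),85.9,10)
E
```

```text
t: 29.5
tcp_pos: [535.8, -60.5, 177.7]
tcp_rot: [-1.323, -2.845, 0.001]
contact_force: [0.1, 1.3, -3.2]
gripper_width: 28.7
gripper_force: 60.7
t: 30.75
tcp_pos: [492.9, 117.4, 177.9]
tcp_rot: [-0.118, -3.135, 0.0]
contact_force: [0.7, 0.1, -2.1]
gripper_width: 28.6
gripper_force: 60.7
t 30.8 [492.9 117.4 177.9] F [ 0.7  0.1 -2.1] w 28.6 60.7 q [ 0.03 -0.03  2.03  0.    1.15 -1.46]
plan n=10: [-0.004, -0.0, 0.439, -0.0, -0.003, -0.002] | now [492.9 117.4 177.9] az 85.7
```

```bash
python3 -m inch '[-0.01,0,0.5,0,0,-0.01,1,-0.01,0,0.5,0,0,-0.01,1,-0.01,0,0.5,0,0,0,1,0,0,0.5,0,0,0,1,0,0,0.5,0,0,0,1,0,0,0.5,0,0,0,1,0,0,0.5,0,0,0,1,0,0,0.5,0,0,0,1,0,0,0.5,0,0,0,1,0,0,0.5,0,0,0,1]'
python3 - <<'E'
from h import *
st(); c=cam("wrist"); plan((493.6,117.3,61),85.9,10)
cv2.imwrite("pics/w9.png",np.hstack([c[0][60:420,150:500]]))
E
```

```text
t: 32.0
tcp_pos: [495.1, 116.9, 79.7]
tcp_rot: [0.117, 3.139, -0.0]
contact_force: [0.6, -0.1, -3.1]
gripper_width: 29.2
gripper_force: 60.7
t 32.0 [495.1 116.9  79.7] F [ 0.6 -0.1 -3.1] w 29.2 60.7 q [ 0.03  0.11  2.09 -0.    0.95 -1.46]
plan n=10: [0.002, 0.002, 0.086, -0.0, -0.002, -0.002] | now [494.1 116.9  78.3] az 85.7
```

View pics/w9.png

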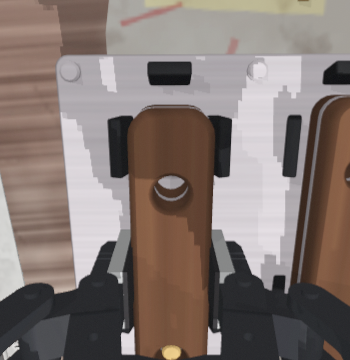

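The handle is centred between the guides: left at 108–130, right at 212–231 in the crop. Lowering and releasing.

```bash
python3 -m inch '[0,0.02,0.1,0,0,0,1,0,0,0.1,0,0,0,1,0,0,0.1,0,0,0,1,0,0,0.1,0,0,0,1,0,0,0.1,0,0,0,1,0,0,0.1,0,0,0,1,0,0,0.1,0,0,0,1,0,0,0.1,0,0,0,1,0,0,0.05,0,0,0,1,0,0,0,0,0,0,1]' 30 && python3 -m inch '[0,0,0.05,0,0,0,1,0,0,0.05,0,0,0,1,0,0,0,0,0,0,1,0,0,0,0,0,0,-0.2,0,0,0,0,0,0,-0.2,0,0,0,0,0,0,-0.2,0,0,0,0,0,0,-0.2,0,0,0,0,0,0,-0.2,0,0,0,0,0,0,-0.2,0,0,0,0,0,0,-0.2]' && python3 -m inch '[0,0,-1,0,0,0,-0.2,0,0,-1,0,0,0,-0.2,0,0,-1,0,0,0,-0.2,0,0,-1,0,0,0,-0.2,0,0,-1,0,0,0,-0.2,0,0,-1,0,0,0,-0.2,0,0,-1,0,0,0,-0.2,0,0,-1,0,0,0,-0.2,0,0,0,0,0,0,-0.2,0,0,0,0,0,0,-0.2]'
python3 - <<'E'
from h import *
st(); c=cam("wrist"); cv2.imwrite("pics/w10.png",c[0])
for b in blobs(c[0],250,100,450,330,lambda i:(i[...,2]>170)&(i[...,1]>120)&(i[...,0]<130),10,300): print("brass",b[0],b[1],np.round(ray(c,b[0],80),1))
for q in ["drift_grip"]:
  for r in regions_of("wrist",q): 
    ys,xs=np.nonzero(r["mask"]); print(r["p"],r["box"],xs.mean(),ys.mean())
t=cam("top")
for r in regions_of("top","drift_grip"): 
    ys,xs=np.nonzero(r["mask"]); print(r["p"],np.round(r["box"]),xs.mean(),ys.mean())
for z in (140,): print(ray(t,(214,244),z))
E
```

```text
t: 33.3
tcp_pos: [494.2, 117.5, 63.8]
tcp_rot: [-0.117, -3.137, 0.0]
contact_force: [-7.1, 0.2, 4.7]
gripper_width: 28.7
gripper_force: 61.8
t: 34.55
tcp_pos: [495.2, 117.3, 61.3]
tcp_rot: [0.117, 3.139, 0.0]
contact_force: [-0.3, -0.0, 0.3]
gripper_width: 51.3
gripper_force: 0.0
t: 35.8
tcp_pos: [494.6, 117.3, 220.4]
tcp_rot: [-0.117, -3.138, 0.0]
contact_force: [0.1, -0.1, -0.6]
gripper_width: 51.2
gripper_force: 0.0
t 35.8 [494.6 117.3 220.4] F [ 0.1 -0.1 -0.6] w 51.2 0.0 q [ 0.03 -0.08  1.99 -0.    1.23 -1.46]
brass [410.9245283  268.71698113] 53 [537.5 190.9  80. ]
brass [321.42105263 269.28070175] 57 [532.4 116.1  80. ]
0.84 [503.5, 321.4, 580.8, 397.0] 539.0299429657795 357.09410646387835
0.65 [330.0, 394.9, 353.8, 412.8] 340.597510373444 405.16597510373447
0.71 [219. 189. 244. 211.] 228.43333333333334 200.14666666666668
0.6 [282. 193. 305. 212.] 292.50331125827813 200.49668874172184
0.53 [208. 239. 229. 253.] 218.79901960784315 245.7156862745098
[614.48484032 290.21303352 140.        ]
```

View pics/w10.png

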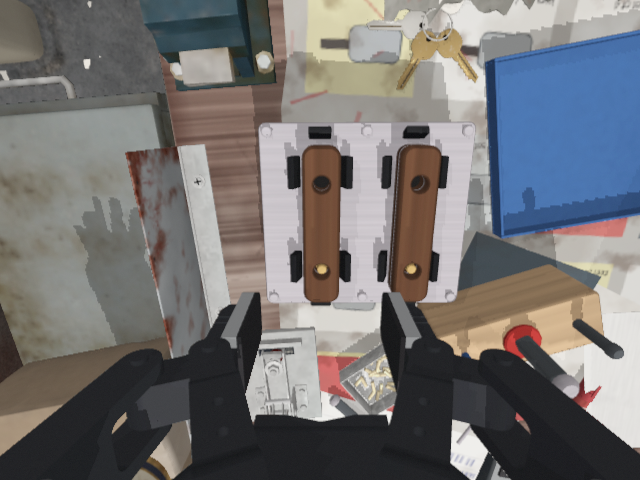

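```bash
python3 - <<'E'
from h import *
c=cam("wrist")
for u0,u1,ue in ((321,321,0),(420,410,0)):
    for z in (84,88): a=ray(c,(u0,145),z);b=ray(c,(u1,301),z); print(z,np.round(a,1),np.round(b,1),np.linalg.norm(a-b))
for z in (58,65,72): print(z,proj(c,(566.5,112,z)),proj(c,(424,122,z)),proj(c,(572,187.5,z)))
i=c[0].astype(int); m=((i[...,2]-i[...,0])>35)
for u in (312,321,330): r=np.nonzero(m[120:320,u])[0]+120; print(u,r[0],r[-1])
for u in (405,412,420,428): r=np.nonzero(m[120:320,u])[0]+120; print(u,r[0],r[-1])
for v in (160,200,240,285): 
    r=np.nonzero(m[v,290:350])[0]+290; q=np.nonzero(m[v,385:450])[0]+385; print(v,r[0],r[-1],q[0],q[-1])
E
```

```text
84 [431.5 123.4  84. ] [559.3 113.7  84. ] 128.12318183840955
88 [431.3 123.4  88. ] [557.3 113.9  88. ] 126.28617745785319
84 [437.1 197.   84. ] [565. 189.  84.] 128.14954361051778
88 [436.9 195.9  88. ] [562.9 188.1  88. ] 126.31216126018143
58 [319.7019591  295.48961289] [318.56552994 134.28240684] [401.73188704 295.24978281]
65 [319.68561681 298.87610464] [318.52021343 134.38654581] [403.39265665 298.63173676]
72 [319.66859241 302.40394566] [318.47272441 134.49567727] [405.122753   302.15486614]
312 147 301
321 147 301
330 147 301
405 152 301
412 146 301
420 146 308
428 146 319
160 303 339 402 440
200 304 339 400 436
240 304 338 398 432
285 305 338 395 427
```

Both handles measure equal length and lie one nest pitch apart, so both are seated. Drift: red guard at (521,338), head at (566,384). On to the rack.

```bash
python3 - <<'E'
from h import *
c=cam("wrist"); i=c[0].astype(int)
m=((i[...,2]>130)&(i[...,1]<70)&(i[...,0]<70)).astype(np.uint8); m[:,:480]=0; m[:300]=0; m[370:]=0; m[:,560:]=0
g=np.argwhere(m)[:,::-1]; e=cv2.fitEllipse(cv2.convexHull(g.astype(np.float32))); print(e,np.round(ray(c,e[0],76),1))
plan((612,290,220),17,20); plan((612,290,220),17,10)
E
```

```text
((522.4783935546875, 340.9068603515625), (30.56435775756836, 37.25931167602539), 65.02120971679688) [617.1 292.4  76. ]
plan n=20: [0.027, 0.554, 0.001, -0.0, -0.0, 0.4] | now [494.8 117.3 220.6] az 85.7
plan n=10: [0.02, 1.108, 0.003, -0.001, -0.001, 0.8] | now [494.8 117.3 220.6] az 85.7
```

```bash
python3 -m inch '[0.03,0.55,0,0,0,0.4,-0.5,0.03,0.55,0,0,0,0.4,-0.5,0.03,0.55,0,0,0,0.4,-0.5,0.03,0.55,0,0,0,0.4,-0.5,0.03,0.55,0,0,0,0.4,-0.5,0.03,0.55,0,0,0,0.4,-0.5,0.03,0.55,0,0,0,0.4,-0.5,0.03,0.55,0,0,0,0.4,-0.5,0.03,0.55,0,0,0,0.4,-0.5,0.03,0.55,0,0,0,0.4,-0.5]' && python3 -m inch '[0.03,0.55,0,0,0,0.4,-0.5,0.03,0.55,0,0,0,0.4,-0.5,0.03,0.55,0,0,0,0.4,-0.5,0.03,0.55,0,0,0,0.4,-0.5,0.03,0.55,0,0,0,0.4,-0.5,0.03,0.55,0,0,0,0.4,-0.5,0.03,0.55,0,0,0,0.4,-0.5,0.03,0.55,0,0,0,0.4,-0.5,0.03,0.55,0,0,0,0.4,-0.5,0.03,0.55,0,0,0,0.4,-0.5]'
python3 - <<'E'
from h import *
st(); c=cam("wrist"); i=c[0].astype(int); cv2.imwrite("pics/w11.png",c[0])
m=((i[...,2]>130)&(i[...,1]<70)&(i[...,0]<70)).astype(np.uint8); n,l,s,ce=cv2.connectedComponentsWithStats(m)
for k in range(1,n):
    if s[k,4]>60:
        e=cv2.fitEllipse(cv2.convexHull(np.argwhere(l==k)[:,::-1].astype(np.float32))); print(s[k],np.round(e[0]+e[1],1),np.round(ray(c,e[0],76),1))
E
```

```text
t: 37.35
tcp_pos: [526.3, 221.6, 220.9]
tcp_rot: [-1.043, -2.963, 0.001]
contact_force: [0.1, 0.2, 0.5]
gripper_width: 64.0
gripper_force: 0.0
t: 38.6
tcp_pos: [610.8, 289.8, 220.7]
tcp_rot: [-1.872, -2.523, 0.001]
contact_force: [-0.6, -1.0, -0.8]
gripper_width: 64.0
gripper_force: 0.0
t 38.6 [610.8 289.8 220.7] F [-0.6 -1.  -0.8] w 64.0 0.0 q [ 0.29  0.3   1.58 -0.    1.26 -0.  ]
[479 112  22  29 149] [489.1 126.6   9.1  35.2] [710.8 400.8  76. ]
[483 144  35  31 228] [499.5 157.    8.7  51.5] [728.  382.5  76. ]
[522 162  31  30 108] [570.2 183.8  27.9 101.8] [790.4 379.7  76. ]
[416 203  12  16  77] [421.1 210.6  13.   16.2] [685.3 325.3  76. ]
[312 204  40  35 708] [331.1 222.6  38.1  40.1] [618.6 294.7  76. ]
[441 243  27  35 173] [454.8 252.9  27.   46.9] [725.6 299.7  76. ]
[331 344  13  16 102] [  4.4 509.3  62.8 720.5] [ 377.  -109.7   76. ]
[360 366  16  11  76] [368.7 370.8   9.3  17.6] [694.4 168.8  76. ]
```

View pics/w11.png

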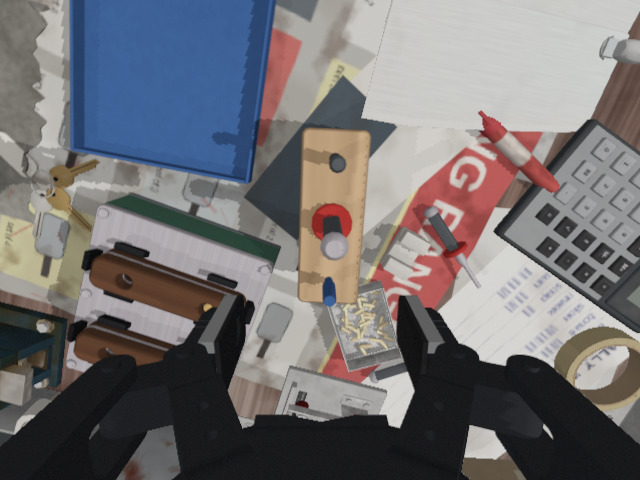

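Red guard of the rack drift at (332,222), head at (333,245), neighbouring punches at (337,162) and (329,292). The small decoy stands off at (445,240).

```bash
python3 - <<'E'
from h import *
c=cam("wrist")
for a,b in (((303,130),(299,298)),((369,132),(361,301))):
    P,Q=ray(c,a,70),ray(c,b,70); d=P-Q; print(np.round(P,1),np.round(Q,1),np.linalg.norm(d),np.degrees(np.arctan2(d[1],d[0])))
print("guard",ray(c,(332,222),76),"head",ray(c,(333.5,245),140))
plan((617.5,293,150),19,10)
E
```

```text
[577.6 358.   70. ] [613.4 219.3  70. ] 143.24656716050455 104.47721148160518
[627.1 371.3  70. ] [667.2 232.4  70. ] 144.62198571083255 106.11835720959049
guard [620.26150686 295.70445718  76.        ] head [619.08148648 296.17453674 140.        ]
plan n=10: [0.006, 0.036, 0.353, -0.0, -0.0, -0.024] | now [611.1 289.7 220.7] az 17.0
```

```bash
python3 -m inch '[0.08,0.24,0,0,0,0.05,-0.5,0.08,0.24,0,0,0,0.04,-0.5,0,0,0.6,0,0,0,-0.5,0,0,0.6,0,0,0,-0.5,0,0,0.6,0,0,0,-0.5,0,0,0.6,0,0,0,-0.5,0,0,0.6,0,0,0,-0.5,0,0,0.6,0,0,0,-0.5,0,0,0,0,0,0,-0.5,0,0,0,0,0,0,-0.5]' 100
python3 - <<'E'
from h import *
st(); c=cam("wrist"); cv2.imwrite("pics/w12.png",c[0])
i=c[0].astype(int)
m=((i[...,2]>130)&(i[...,1]<70)&(i[...,0]<70)).astype(np.uint8); n,l,s,ce=cv2.connectedComponentsWithStats(m)
for k in range(1,n):
    if s[k,4]>300: e=cv2.fitEllipse(cv2.convexHull(np.argwhere(l==k)[:,::-1].astype(np.float32))); print(s[k],np.round(e[0]+e[1],1),np.round(ray(c,e[0],76),1))
hc=cv2.HoughCircles(cv2.medianBlur(cv2.cvtColor(c[0][150:450,250:400],cv2.COLOR_BGR2GRAY),3),cv2.HOUGH_GRADIENT,1,30,param1=80,param2=15,minRadius=10,maxRadius=40)
if hc is not None:
    for h in hc[0][:5]: q=(h[0]+250,h[1]+150); print("circ",q,h[2],np.round(ray(c,q,140),1))
plan((619.5,295.5,86),16.2,5)
E
```

```text
t: 39.95
tcp_pos: [619.1, 295.5, 149.7]
tcp_rot: [1.886, 2.512, 0.001]
contact_force: [-0.1, 0.2, 0.8]
gripper_width: 64.3
gripper_force: 0.0
t 40.0 [619.1 295.5 149.7] F [-0.1  0.2  0.8] w 64.3 0.0 q [0.3  0.38 1.61 0.   1.15 0.02]
[507 148  44  39 377] [528.3 164.4  12.8  63.5] [721.3 383.1  76. ]
[ 293  231   52   45 1190] [318.6 254.9  48.7  52. ] [618.5 294.8  76. ]
circ (np.float32(358.5), np.float32(347.5)) 33.8 [644.2 276.2 140. ]
circ (np.float32(317.5), np.float32(255.5)) 26.6 [612.2 316.1 140. ]
circ (np.float32(356.5), np.float32(382.5)) 31.6 [649.4 256.8 140. ]
circ (np.float32(325.5), np.float32(390.5)) 29.4 [635.9 247.9 140. ]
circ (np.float32(363.5), np.float32(316.5)) 33.8 [641.3 292.9 140. ]
plan n=5: [-0.001, 0.001, 0.641, 0.002, 0.0, -0.0] | now [619.3 295.5 150.1] az 16.2
```

```bash
python3 -m inch '[0,0,0.6,0,0,0,-0.5,-0.02,0,0.6,0,0,0,-0.5,0,0,0.6,0,0,0,-0.5,0,0,0.6,0,0,0,-0.5,0,0,0.5,0,0,0,-0.5,0,0,0.25,0,0,0,-0.5,0,0,0,0,0,0,-0.5,0,0,0,0,0,0,0.2,0,0,0,0,0,0,0.2,0,0,0,0,0,0,0.2]' 100
python3 -c "
from h import *
st()"
python3 -m inch '[0,0,0,0,0,0,1,0,0,0,0,0,0,1,0,0,0,0,0,0,1,0,0,0,0,0,0,1,0,0,0,0,0,0,1,0,0,0,0,0,0,1,0,0,0,0,0,0,1,0,0,0,0,0,0,1,0,0,0,0,0,0,1,0,0,0,0,0,0,1]' 100
python3 -c "
from h import *
st()"
```

```text
t: 41.25
tcp_pos: [619.1, 295.1, 86.8]
tcp_rot: [1.886, 2.512, 0.001]
contact_force: [0.4, 0.2, -0.9]
gripper_width: 34.2
gripper_force: 0.0
t 41.2 [619.1 295.1  86.8] F [ 0.4  0.2 -0.9] w 34.2 0.0 q [0.3  0.45 1.64 0.   1.05 0.01]
t: 42.5
tcp_pos: [619.2, 295.1, 86.6]
tcp_rot: [1.886, 2.512, 0.001]
contact_force: [-0.5, 1.1, 3.9]
gripper_width: 13.6
gripper_force: 97.4
t 42.5 [619.2 295.1  86.6] F [-0.5  1.1  3.9] w 13.6 97.4 q [0.3  0.45 1.64 0.   1.05 0.01]
```

```bash
python3 -m inch '[0,0,-0.5,0,0,0,1,0,0,-0.5,0,0,0,1,0,0,-0.5,0,0,0,1,0,0,-0.6,0,0,0,1,0,0,-0.6,0,0,0,1,0,0,-0.6,0,0,0,1,0,0,-0.6,0,0,0,1,0,0,-0.6,0,0,0,1,0,0,-0.6,0,0,0,1,0,0,-0.5,0,0,0,1]' 100
python3 - <<'E'
from h import *
st(); plan((536.3,190.5,180),16.2,10)
E
```

```text
t: 43.75
tcp_pos: [619.1, 295.1, 199.3]
tcp_rot: [1.886, 2.512, 0.001]
contact_force: [0.3, -0.4, -0.4]
gripper_width: 13.4
gripper_force: 97.4
t 43.8 [619.1 295.1 199.3] F [ 0.3 -0.4 -0.4] w 13.4 97.4 q [ 0.3   0.33  1.58 -0.    1.23  0.01]
plan n=10: [-0.387, -0.543, 0.096, 0.0, -0.0, -0.0] | now [619.1 295.1 199.3] az 16.2
```

```bash
python3 -m inch '[-0.39,-0.54,0,0,0,0,1,-0.39,-0.54,0,0,0,0,1,-0.39,-0.54,0,0,0,0,1,-0.39,-0.54,0,0,0,0,1,-0.39,-0.54,0,0,0,0,1,-0.39,-0.54,0.2,0,0,0,1,-0.39,-0.54,0.2,0,0,0,1,-0.39,-0.54,0.2,0,0,0,1,-0.38,-0.54,0.2,0,0,0,1,-0.37,-0.54,0.2,0,0,0,1]'
python3 -m inch '[0,0,0.1,0,0,0,1,0,0,0.1,0,0,0,1,0,0,0.1,0,0,0,1,0,0,0.1,0,0,0,1,0,0,0.1,0,0,0,1,0,0,0,0,0,0,1,0,0,0,0,0,0,1,0,0,0,0,0,0,1,0,0,0,0,0,0,1,0,0,0,0,0,0,1]'
python3 - <<'E'
from h import *
st(); plan((536.3,190.5,167),16.2,10); c=cam("wrist")
p=robot.sense()["tcp_pos"]; print("tip proj",proj(c,p-[0,0,76.6]),"hole proj",proj(c,(536.3,190.5,84)))
for b in blobs(c[0],200,150,440,450,lambda i:(i[...,2]>150)&(i[...,1]>100)&(i[...,0]<130),5,400): print("brass",b[0],b[1])
cv2.imwrite("pics/w13.png",cv2.resize(c[0][200:425,170:470],(800,600),interpolation=cv2.INTER_CUBIC))
E
```

```text
t: 45.0
tcp_pos: [536.2, 189.9, 178.0]
tcp_rot: [-1.887, -2.512, 0.0]
contact_force: [0.7, 0.5, -2.2]
gripper_width: 13.1
gripper_force: 97.4
t: 46.25
tcp_pos: [536.8, 190.6, 168.4]
tcp_rot: [1.887, 2.512, 0.0]
contact_force: [0.1, -0.2, -0.9]
gripper_width: 13.0
gripper_force: 97.5
t 46.2 [536.8 190.6 168.4] F [ 0.1 -0.2 -0.9] w 13.0 97.5 q [ 0.16  0.12  1.89  0.    1.13 -0.12]
plan n=10: [0.0, -0.003, 0.007, 0.0, 0.0, -0.0] | now [536.8 190.6 168.4] az 16.2
tip proj [319.95843457 252.64649683] hole proj [319.14344712 248.70216635]
brass [437.39393939 225.39393939] 33
brass [321.57608696 245.89130435] 92
brass [430.68421053 325.38815789] 152
```

View pics/w13.png

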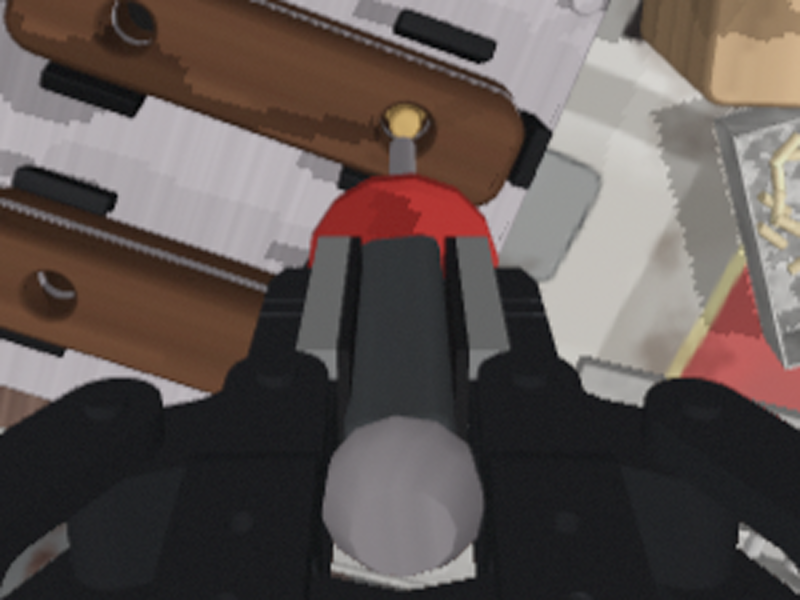

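The drift tip is at full-frame (320.8,253.6), about where predicted. The pin is at (321.6,245.9).

```bash
python3 - <<'E'
from h import *
c=cam("wrist"); s=robot.sense(); p=s["tcp_pos"]; R=Ro.from_rotvec(s["tcp_rot"]).as_matrix()
tip=ray(c,(320.8,253.6),p[2]-76.6)
for uv,z in (((321.6,245.9),80),((322.2,246),84)):
    h=ray(c,uv,z); print("hole",np.round(h,1),"tip",np.round(tip,1),"d tool",np.round(R.T@(h-tip),1))
E
```

```text
hole [537.7 191.6  80. ] tip [537.5 190.1  91.8] d tool [ 1.4  0.5 11.8]
hole [537.7 192.9  84. ] tip [537.5 190.1  91.8] d tool [2.6 0.9 7.8]
```

```bash
python3 -m inch '[0.07,0.03,0,0,0,0,1,0,0,0.1,0,0,0,1,0,0,0.1,0,0,0,1,0,0,0.1,0,0,0,1,0,0,0.1,0,0,0,1,0,0,0.05,0,0,0,1,0,0,0.05,0,0,0,1,0,0,0.05,0,0,0,1,0,0,0.05,0,0,0,1,0,0,0,0,0,0,1]' 100; python3 -m inch '[0,0,0.05,0,0,0,1,0,0,0.05,0,0,0,1,0,0,0.05,0,0,0,1,0,0,0.05,0,0,0,1,0,0,0,0,0,0,1,0,0,0,0,0,0,1,0,0,0,0,0,0,1,0,0,0,0,0,0,1,0,0,0,0,0,0,1,0,0,0,0,0,0,1]'
```

```text
t: 47.6
tcp_pos: [537.1, 192.1, 156.6]
tcp_rot: [1.887, 2.512, 0.0]
contact_force: [-0.2, 0.5, 0.3]
gripper_width: 13.5
gripper_force: 97.5
t: 48.85
tcp_pos: [538.7, 192.3, 154.7]
tcp_rot: [1.884, 2.509, 0.005]
contact_force: [-0.4, -0.3, 6.8]
gripper_width: 13.2
gripper_force: 98.1
```

```bash
python3 -m inch '[0,0,0.1,0,0,0,1,0,0,0.1,0,0,0,1,0,0,0.1,0,0,0,1,0,0,0.1,0,0,0,1,0,0,0.1,0,0,0,1,0,0,0,0,0,0,1,0,0,0,0,0,0,1,0,0,0,0,0,0,1,0,0,0,0,0,0,1,0,0,0,0,0,0,1]'
```

```text
t: 50.1
tcp_pos: [537.0, 192.1, 142.4]
tcp_rot: [1.887, 2.512, 0.0]
contact_force: [0.8, -0.2, -0.9]
gripper_width: 13.6
gripper_force: 97.5
```

```bash
python3 -m inch '[0,0,0.15,0,0,0,1,0,0,0.15,0,0,0,1,0,0,0,0,0,0,1,0,0,-0.4,0,0,0,1,0,0,-0.4,0,0,0,1,0,0,-0.4,0,0,0,1,0,0,-0.4,0,0,0,1,0,0,-0.4,0,0,0,1,0,0,0,0,0,0,1,0,0,0,0,0,0,1]'
python3 - <<'E'
from h import *
st(); c=cam("wrist"); cv2.imwrite("pics/w14.png",c[0])
for b in blobs(c[0],200,150,440,450,lambda i:(i[...,2]>150)&(i[...,1]>100)&(i[...,0]<130),5,400): print("brass",b[0],b[1])
p=robot.sense()["tcp_pos"]; q=proj(c,p-[0,0,94]); print("hole at",q, c[0][int(q[1])-6:int(q[1])+3,int(q[0])-3:int(q[0])+4].mean((0,1)))
plan((531.9,117.3,175),16.2,10)
E
```

```text
t: 51.35
tcp_pos: [536.8, 192.1, 176.1]
tcp_rot: [-1.886, -2.512, 0.001]
contact_force: [-1.0, -0.6, -1.7]
gripper_width: 13.0
gripper_force: 97.5
t 51.4 [536.8 192.1 176.1] F [-1.  -0.6 -1.7] w 13.0 97.5 q [ 0.17  0.11  1.89  0.    1.15 -0.12]
brass [438.41025641 188.35897436] 39
brass [434.6  219.38] 50
brass [438.19512195 225.92682927] 41
brass [436.77777778 236.        ] 9
brass [435.38947368 309.75789474] 95
brass [423.88372093 330.1627907 ] 86
hole at [319.91039719 244.26751897] [26.84126984 30.12698413 36.22222222]
plan n=10: [-0.352, -0.127, 0.004, -0.001, -0.0, -0.0] | now [536.7 192.1 175.9] az 16.2
```

Pin 1 is gone and its hole is dark. On to pin 2.

```bash
python3 -m inch '[-0.35,-0.13,0,0,0,0,1,-0.35,-0.13,0,0,0,0,1,-0.35,-0.13,0,0,0,0,1,-0.35,-0.13,0,0,0,0,1,-0.35,-0.13,0,0,0,0,1,-0.35,-0.13,0,0,0,0,1,-0.35,-0.13,0,0,0,0,1,-0.35,-0.13,0,0,0,0,1,-0.35,-0.13,0,0,0,0,1,-0.35,-0.13,0,0,0,0,1]'
python3 -m inch '[0,0,0.1,0,0,0,1,0,0,0.1,0,0,0,1,0,0,0.1,0,0,0,1,0,0,0.1,0,0,0,1,0,0,0,0,0,0,1,0,0,0,0,0,0,1,0,0,0,0,0,0,1,0,0,0,0,0,0,1,0,0,0,0,0,0,1,0,0,0,0,0,0,1]'
python3 - <<'E'
from h import *
st(); c=cam("wrist"); cv2.imwrite("pics/w15.png",c[0])
s=robot.sense();p=s["tcp_pos"]; R=Ro.from_rotvec(s["tcp_rot"]).as_matrix(); pt=proj(c,p-[0,0,76.6]); print("tip pred",pt)
i=c[0].astype(int)
for b in blobs(c[0],290,220,350,275,lambda i:(i[...,2]>150)&(i[...,1]>100)&(i[...,0]<130),5,400):
    h=ray(c,b[0],80); tip=ray(c,pt+[0.8,1],p[2]-76.6); print("brass",b[0],b[1],"d tool",np.round(R.T@(h-tip),1))
plan((531.9,117.3,165),16.2,10)
E
```

```text
t: 52.65
tcp_pos: [531.5, 117.2, 176.3]
tcp_rot: [1.887, 2.512, 0.0]
contact_force: [0.7, 0.3, -1.3]
gripper_width: 13.7
gripper_force: 97.5
t: 53.9
tcp_pos: [531.5, 117.6, 168.3]
tcp_rot: [1.887, 2.512, 0.0]
contact_force: [0.5, 0.3, -0.8]
gripper_width: 13.2
gripper_force: 97.5
t 53.9 [531.5 117.6 168.3] F [ 0.5  0.3 -0.8] w 13.2 97.5 q [ 0.03  0.06  1.95 -0.    1.13 -0.25]
tip pred [319.94444065 252.60215273]
brass [320.7375 247.575 ] 80 d tool [ 0.2  0.  11.7]
plan n=10: [-0.002, 0.001, 0.017, 0.0, -0.0, -0.0] | now [531.5 117.6 168.3] az 16.2
```

Aligned within 0.2 mm, so I'll drive it.

```bash
python3 -m inch '[0,0,0.1,0,0,0,1,0,0,0.1,0,0,0,1,0,0,0.1,0,0,0,1,0,0,0.1,0,0,0,1,0,0,0.05,0,0,0,1,0,0,0.05,0,0,0,1,0,0,0.05,0,0,0,1,0,0,0.05,0,0,0,1,0,0,0.05,0,0,0,1,0,0,0.05,0,0,0,1]' && python3 -m inch '[0,0,0.1,0,0,0,1,0,0,0.1,0,0,0,1,0,0,0.1,0,0,0,1,0,0,0.1,0,0,0,1,0,0,0.1,0,0,0,1,0,0,0,0,0,0,1,0,0,0,0,0,0,1,0,0,0,0,0,0,1,0,0,0,0,0,0,1,0,0,0,0,0,0,1]'
```

```text
t: 55.2
tcp_pos: [532.3, 117.6, 155.8]
tcp_rot: [1.885, 2.511, 0.002]
contact_force: [-1.0, -0.4, 6.7]
gripper_width: 13.5
gripper_force: 98.0
t: 56.45
tcp_pos: [531.6, 117.6, 144.4]
tcp_rot: [1.887, 2.512, 0.0]
contact_force: [0.7, 0.5, -1.9]
gripper_width: 13.3
gripper_force: 97.5
```

```bash
python3 -m inch '[0,0,0.15,0,0,0,1,0,0,0.15,0,0,0,1,0,0,0,0,0,0,1,0,0,-0.6,0,0,0,1,0,0,-0.6,0,0,0,1,0,0,-0.6,0,0,0,1,0,0,-0.6,0,0,0,1,0,0,-0.6,0,0,0,1,0,0,-0.2,0,0,0,1,0,0,0,0,0,0,1]'
python3 - <<'E'
from h import *
st(); c=cam("wrist"); cv2.imwrite("pics/w16.png",c[0])
for b in blobs(c[0],290,200,350,275,lambda i:(i[...,2]>150)&(i[...,1]>100)&(i[...,0]<130),5,400): print("brass",b[0],b[1])
plan((619.2,295.1,203),16.2,10)
E
```

```text
t: 57.7
tcp_pos: [531.6, 117.6, 202.6]
tcp_rot: [1.886, 2.512, 0.0]
contact_force: [-0.2, 0.5, -1.4]
gripper_width: 13.3
gripper_force: 97.5
t 57.7 [531.6 117.6 202.6] F [-0.2  0.5 -1.4] w 13.3 97.5 q [ 0.03  0.02  1.93 -0.    1.19 -0.25]
plan n=10: [0.73, 0.669, -0.005, -0.0, -0.0, -0.0] | now [531.3 117.6 202.1] az 16.2
```

```bash
python3 -m inch '[0.73,0.67,-0.05,0,0,0,1,0.73,0.67,-0.05,0,0,0,1,0.73,0.67,-0.05,0,0,0,1,0.73,0.67,0,0,0,0,1,0.73,0.67,0,0,0,0,1,0.73,0.67,0,0,0,0,1,0.73,0.67,0,0,0,0,1,0.73,0.67,0,0,0,0,1,0.73,0.67,0,0,0,0,1,0.73,0.67,0,0,0,0,1]' && python3 -m inch '[0,0,0.4,0,0,0,1,0,0,0.4,0,0,0,1,0,0,0.4,0,0,0,1,0,0,0.4,0,0,0,1,0,0,0.4,0,0,0,1,0,0,0,0,0,0,1,0,0,0,0,0,0,1,0,0,0,0,0,0,1,0,0,0,0,0,0,1,0,0,0,0,0,0,1]'
python3 - <<'E'
from h import *
st(); plan((619.2,295.1,152),16.2,1)
E
```

```text
t: 59.0
tcp_pos: [620.1, 296.4, 205.1]
tcp_rot: [-1.887, -2.512, 0.0]
contact_force: [-0.1, -0.5, -1.4]
gripper_width: 13.5
gripper_force: 97.5
t: 60.25
tcp_pos: [619.6, 295.3, 165.6]
tcp_rot: [1.886, 2.512, 0.0]
contact_force: [-0.4, -0.7, -0.2]
gripper_width: 13.5
gripper_force: 97.6
t 60.2 [619.6 295.3 165.6] F [-0.4 -0.7 -0.2] w 13.5 97.6 q [0.3  0.37 1.6  0.   1.18 0.01]
plan n=1: [-0.003, -0.022, 0.678, 0.002, -0.0, -0.001] | now [619.6 295.3 165.6] az 16.2
```

```bash
python3 -m inch '[0,-0.02,0.28,0,0,0,1,0,0,0.28,0,0,0,1,0,0,0.28,0,0,0,1,0,0,0.28,0,0,0,1,0,0,0.28,0,0,0,1,0,0,0.28,0,0,0,1,0,0,0.28,0,0,0,1,0,0,0.28,0,0,0,1,0,0,0.28,0,0,0,1,0,0,0,0,0,0,1]' && python3 -m inch '[0,0,0.1,0,0,0,1,0,0,0.1,0,0,0,1,0,0,0.1,0,0,0,1,0,0,0.1,0,0,0,1,0,0,0.1,0,0,0,1,0,0,0.1,0,0,0,1,0,0,0.1,0,0,0,1,0,0,0,0,0,0,1,0,0,0,0,0,0,1,0,0,0,0,0,0,1]'
```

```text
t: 61.5
tcp_pos: [618.7, 295.0, 114.1]
tcp_rot: [-1.886, -2.511, 0.002]
contact_force: [-0.4, 0.3, -0.6]
gripper_width: 13.4
gripper_force: 97.6
t: 62.75
tcp_pos: [619.2, 295.1, 101.1]
tcp_rot: [1.886, 2.512, 0.0]
contact_force: [-0.3, -0.1, -1.6]
gripper_width: 13.2
gripper_force: 97.6
```

```bash
python3 -m inch '[0,0,0.1,0,0,0,1,0,0,0.1,0,0,0,1,0,0,0.1,0,0,0,1,0,0,0.1,0,0,0,1,0,0,0.1,0,0,0,1,0,0,0.1,0,0,0,1,0,0,0.05,0,0,0,1,0,0,0.05,0,0,0,1,0,0,0,0,0,0,1,0,0,0,0,0,0,1]'
```

```text
t: 64.0
tcp_pos: [619.2, 295.1, 87.0]
tcp_rot: [1.887, 2.512, 0.0]
contact_force: [0.5, -0.2, -1.0]
gripper_width: 13.3
gripper_force: 97.6
```

```bash
python3 -m inch '[0,0,0.04,0,0,0,1,0,0,0,0,0,0,1,0,0,0,0,0,0,0.3,0,0,0,0,0,0,0.1,0,0,0,0,0,0,-0.1,0,0,0,0,0,0,-0.3,0,0,0,0,0,0,-0.4,0,0,0,0,0,0,-0.4,0,0,0,0,0,0,-0.4,0,0,0,0,0,0,-0.4]' && python3 -m inch '[0,0,-0.3,0,0,0,-0.4,0,0,-0.5,0,0,0,-0.4,0,0,-0.8,0,0,0,-0.4,0,0,-1,0,0,0,-0.4,0,0,-1,0,0,0,-0.4,0,0,-1,0,0,0,-0.4,0,0,-1,0,0,0,-0.4,0,0,-1,0,0,0,-0.4,0,0,0,0,0,0,-0.4,0,0,0,0,0,0,-0.4]'
python3 - <<'E'
from h import *
st(); c=cam("wrist"); i=c[0].astype(int); cv2.imwrite("pics/w17.png",c[0])
m=((i[...,2]>130)&(i[...,1]<70)&(i[...,0]<70)).astype(np.uint8); n,l,s,ce=cv2.connectedComponentsWithStats(m)
for k in range(1,n):
    if s[k,4]>300: e=cv2.fitEllipse(cv2.convexHull(np.argwhere(l==k)[:,::-1].astype(np.float32))); print(s[k],np.round(e[0]+e[1],1),np.round(ray(c,e[0],76),1))
t=cam("top")
h1=handle(t,(283,262,325,345),84); h2=handle(t,(240,262,283,345),84)
for r in regions_of("top","tray")[:2]:
    k=cv2.minAreaRect(np.argwhere(r["mask"])[:,::-1].astype(np.float32)); b=[ray(t,q,12)[:2] for q in cv2.boxPoints(k)]; 
    print("tray",r["p"],np.round(np.mean(b,0)),np.round(b),k)
E
```

```text
t: 65.25
tcp_pos: [619.2, 295.1, 86.2]
tcp_rot: [1.887, 2.512, 0.0]
contact_force: [0.4, 1.2, 0.7]
gripper_width: 59.7
gripper_force: 0.0
t: 66.5
tcp_pos: [618.8, 294.9, 217.4]
tcp_rot: [-1.886, -2.511, 0.002]
contact_force: [-0.3, 0.5, -0.7]
gripper_width: 59.6
gripper_force: 0.0
t 66.5 [618.8 294.9 217.4] F [-0.3  0.5 -0.7] w 59.6 0.0 q [ 0.3   0.32  1.56 -0.    1.26  0.01]
[301 208  41  35 730] [321.3 227.   39.   40.4] [619.7 294.9  76. ]
handle ctr [497.8 116.8] size [ 27.6 126.8] axis az -4.1
handle ctr [503.  192.3] size [ 28.5 126.6] axis az -4.5
tray 0.65 [456. 294.] [[530. 344.]
 [544. 295.]
 [382. 244.]
 [369. 292.]] ((220.93905639648438, 319.7854919433594), (72.2732162475586, 21.602367401123047), 76.18497467041016)
```

```bash
python3 - <<'E'
from h import *
plan((500,192.9,190),85.9,20)
E
```

```text
plan n=20: [0.062, -0.411, 0.067, -0.001, -0.001, -0.406] | now [618.5 294.9 216.5] az 16.2
```

```bash
python3 -m inch '[0.06,-0.41,0.07,0,0,-0.41,-0.2,0.06,-0.41,0.07,0,0,-0.41,-0.2,0.06,-0.41,0.07,0,0,-0.41,-0.2,0.06,-0.41,0.07,0,0,-0.41,-0.2,0.06,-0.41,0.07,0,0,-0.41,-0.2,0.06,-0.41,0.07,0,0,-0.41,-0.2,0.06,-0.41,0.07,0,0,-0.41,-0.2,0.06,-0.41,0.07,0,0,-0.41,-0.2,0.06,-0.41,0.07,0,0,-0.41,-0.2,0.06,-0.41,0.07,0,0,-0.41,-0.2]' && python3 -m inch '[0.06,-0.41,0.07,0,0,-0.4,-0.2,0.06,-0.41,0.07,0,0,-0.4,-0.2,0.06,-0.41,0.07,0,0,-0.4,-0.2,0.06,-0.41,0.07,0,0,-0.4,-0.2,0.06,-0.41,0.07,0,0,-0.4,-0.2,0.06,-0.41,0.07,0,0,-0.4,-0.2,0.06,-0.41,0.07,0,0,-0.4,-0.2,0.06,-0.41,0.07,0,0,-0.4,-0.2,0.06,-0.41,0.07,0,0,-0.4,-0.2,0.06,-0.41,0.07,0,0,-0.4,-0.2]'
python3 - <<'E'
from h import *
st(); plan((500,192.9,90),85.9,10); c=cam("wrist"); cv2.imwrite("pics/w18.png",c[0])
handle(c,(285,100,360,330),84)
for r in regions_of("wrist","tray")[:2]:
    m=r["mask"].astype(np.uint8); k=cv2.minAreaRect(np.argwhere(m)[:,::-1].astype(np.float32)); b=[ray(c,q,12)[:2] for q in cv2.boxPoints(k)]
    print("tray",r["p"],r["box"],np.round(np.mean(b,0)),np.round(b).tolist())
t=cam("top")
for r in regions_of("top","tray")[:1]:
    k=cv2.minAreaRect(np.argwhere(r["mask"])[:,::-1].astype(np.float32)); b=[ray(t,q,15)[:2] for q in cv2.boxPoints(k)]; 
    print("tray top",r["p"],np.round(np.mean(b,0)),np.round(b).tolist())
E
```

```text
t: 67.9
tcp_pos: [543.8, 262.0, 203.1]
tcp_rot: [-1.034, -2.965, 0.002]
contact_force: [-0.3, 0.3, 0.4]
gripper_width: 51.4
gripper_force: 0.0
t: 69.15
tcp_pos: [501.3, 192.3, 189.2]
tcp_rot: [-0.112, -3.138, 0.001]
contact_force: [0.0, 0.4, 1.0]
gripper_width: 51.2
gripper_force: 0.0
t 69.2 [501.3 192.3 189.2] F [0.  0.4 1. ] w 51.2 0.0 q [ 0.18  0.02  1.95 -0.    1.17 -1.32]
plan n=10: [0.006, 0.003, 0.496, -0.0, -0.001, 0.0] | now [501.3 192.3 189.2] az 85.9
handle ctr [501.3 193.9] size [ 27.7 126.3] axis az -4.5
tray 0.8 [410.3, 4.0, 638.0, 248.5] [445. 379.] [[367.0, 263.0], [353.0, 450.0], [518.0, 509.0], [540.0, 292.0]]
tray top 0.74 [442. 371.] [[522.0, 469.0], [528.0, 286.0], [362.0, 275.0], [356.0, 453.0]]
```

```bash
python3 -m inch '[0.03,0.02,0.6,0,0,0,-0.2,0.02,0.01,0.6,0,0,0,-0.2,0,0,0.6,0,0,0,-0.2,0,0,0.6,0,0,0,-0.2,0,0,0.6,0,0,0,-0.2,0,0,0.6,0,0,0,-0.2,0,0,0.6,0,0,0,-0.2,0,0,0.6,0,0,0,-0.2,0,0,0.6,0,0,0,-0.2,0,0,0.6,0,0,0,-0.2]' 60 && python3 -m inch '[0,0,0.15,0,0,0,-0.2,0,0,0.15,0,0,0,-0.2,0,0,0.1,0,0,0,-0.2,0,0,0,0,0,0,1,0,0,0,0,0,0,1,0,0,0,0,0,0,1,0,0,0,0,0,0,1,0,0,0,0,0,0,1,0,0,0,0,0,0,1,0,0,0,0,0,0,1]' 60
python3 - <<'E'
from h import *
st()
E
```

```text
t: 70.6
tcp_pos: [500.9, 193.3, 69.3]
tcp_rot: [0.115, 3.139, 0.0]
contact_force: [0.8, -0.8, 0.6]
gripper_width: 51.1
gripper_force: 0.0
t: 71.85
tcp_pos: [501.1, 193.4, 62.6]
tcp_rot: [0.115, 3.139, 0.0]
contact_force: [-2.0, -0.3, 5.3]
gripper_width: 28.5
gripper_force: 61.6
t 71.8 [501.1 193.4  62.6] F [-2.  -0.3  5.3] w 28.5 61.6 q [ 0.18  0.19  2.03 -0.    0.92 -1.32]
```

```bash
python3 -m inch '[0,0,-0.6,0,0,0,1,0,0,-0.8,0,0,0,1,0,0,-1,0,0,0,1,0,0,-1,0,0,0,1,0.2,0.68,-0.3,0,0,-0.05,1,0.2,0.68,0,0,0,-0.05,1,0.2,0.68,0,0,0,-0.05,1,0.2,0.68,0,0,0,-0.05,1,0.2,0.68,0,0,0,-0.05,1,0.2,0.68,0,0,0,-0.05,1]' && python3 -m inch '[0.2,0.68,0,0,0,-0.05,1,0.2,0.68,0,0,0,-0.05,1,0.2,0.68,0,0,0,-0.05,1,0.2,0.68,0,0,0,-0.05,1,0.2,0.68,0,0,0,-0.05,1,0.2,0.68,0,0,0,-0.05,1,0.2,0.68,0,0,0,-0.05,1,0.2,0.68,0,0,0,-0.05,1,0.2,0.68,0,0,0,-0.05,1,0.2,0.68,0,0,0,-0.05,1]'
python3 - <<'E'
from h import *
st(); c=cam("wrist"); cv2.imwrite("pics/w19.png",c[0])
i=c[0].astype(int); bl=((i[...,0]-i[...,2])>60).astype(np.uint8)
n,l,s,_=cv2.connectedComponentsWithStats(bl); k=1+np.argmax(s[1:,4]); print("blue",s[k])
b=l==k
for v in (60,120,180,240): r=np.nonzero(b[v])[0]; print(v,[np.round(ray(c,(u,v),20)[:2],0).tolist()+[int(u)] for u in (r[0],r[-1])]) if len(r) else None
u=320
for u in (200,420,480): r=np.nonzero(b[:,u])[0]; print("col",u,[np.round(ray(c,(u,v),20)[:2],0).tolist()+[int(v)] for v in (r[0],r[-1])]) if len(r) else None
plan((439,412,80),92.8,10)
E
```

```text
t: 73.1
tcp_pos: [481.0, 277.1, 135.8]
tcp_rot: [-0.043, -3.141, 0.0]
contact_force: [-0.6, 0.8, -1.7]
gripper_width: 28.9
gripper_force: 60.8
t: 74.35
tcp_pos: [440.3, 412.7, 136.1]
tcp_rot: [0.074, -3.141, 0.0]
contact_force: [-0.4, 0.3, -2.6]
gripper_width: 28.6
gripper_force: 60.8
t 74.3 [440.3 412.7 136.1] F [-0.4  0.3 -2.6] w 28.6 60.8 q [ 0.59  0.23  1.83 -0.    1.08 -1.03]
blue [  128   115   256   225 30594]
120 [[361.0, 393.0, 295], [358.0, 451.0, 381]]
180 [[407.0, 282.0, 138], [399.0, 455.0, 381]]
240 [[451.0, 287.0, 150], [443.0, 460.0, 382]]
col 200 [[368.0, 328.0, 126], [533.0, 320.0, 338]]
plan n=10: [0.004, -0.01, 0.281, 0.001, -0.0, -0.0] | now [439.8 414.1 136.2] az 92.8
```

```bash
python3 -m inch '[-0.06,-0.05,0.3,0,0,-0.13,1,0,-0.05,0.5,0,0,-0.13,1,0,0,0.6,0,0,0,1,0,0,0.6,0,0,0,1,0,0,0.6,0,0,0,1,0,0,0.6,0,0,0,1,0,0,0.6,0,0,0,1,0,0,0.6,0,0,0,1,0,0,0.6,0,0,0,1,0,0,0.5,0,0,0,1]' && python3 -m inch '[0,0,0.2,0,0,0,1,0,0,0.15,0,0,0,1,0,0,0.1,0,0,0,1,0,0,0.1,0,0,0,1,0,0,0.1,0,0,0,1,0,0,0.05,0,0,0,1,0,0,0,0,0,0,1,0,0,0,0,0,0,1,0,0,0,0,0,0,1,0,0,0,0,0,0,1]'
```

```text
t: 75.65
tcp_pos: [441.9, 409.8, 25.2]
tcp_rot: [0.135, -3.138, 0.0]
contact_force: [-0.4, 0.0, -1.5]
gripper_width: 28.8
gripper_force: 60.8
t: 76.9
tcp_pos: [442.0, 409.9, 12.2]
tcp_rot: [-0.135, 3.139, 0.0]
contact_force: [0.4, 0.8, -2.0]
gripper_width: 29.0
gripper_force: 60.8
```

```bash
python3 -m inch '[0,0,0.08,0,0,0,1,0,0,0.08,0,0,0,1,0,0,0.04,0,0,0,1,0,0,0,0,0,0,1,0,0,0,0,0,0,-0.2,0,0,0,0,0,0,-0.2,0,0,0,0,0,0,-0.2,0,0,0,0,0,0,-0.2,0,0,0,0,0,0,-0.2,0,0,0,0,0,0,-0.2]' && python3 -m inch '[0,0,-0.6,0,0,0,-0.2,0,0,-1,0,0,0,-0.2,0,0,-1,0,0,0,-0.2,0,0,-1,0,0,0,-0.2,0,0,-1,0,0,0,-0.2,0,0,-1,0,0,0,-0.2,0,0,-1,0,0,0,-0.2,0,0,-1,0,0,0,-0.2,0,0,-1,0,0,0,-0.2,0,0,0,0,0,0,-0.2]'
python3 - <<'E'
from h import *
st(); c=cam("wrist"); cv2.imwrite("pics/w20.png",c[0]); handle(c,(270,100,370,340),29)
i=c[0].astype(int); b=((i[...,0]-i[...,2])>60)
for v in (120,160,200,240): r=np.nonzero(b[v])[0]; print(v,[np.round(ray(c,(u,v),20)[:2],0).tolist()+[int(u)] for u in (r[0],r[-1])]) if len(r) else None
for u in (240,380): r=np.nonzero(b[:,u])[0]; print("col",u,[np.round(ray(c,(u,v),20)[:2],0).tolist()+[int(v)] for v in (r[0],r[-1])]) if len(r) else None
t=cam("top"); handle(t,(283,262,325,345),84)
plan((494.8,117.4,170),85.9,20)
E
```

```text
t: 78.15
tcp_pos: [442.0, 409.9, 8.2]
tcp_rot: [-0.135, 3.139, 0.0]
contact_force: [1.0, 1.3, 0.3]
gripper_width: 51.5
gripper_force: 0.0
t: 79.4
tcp_pos: [443.1, 410.6, 182.8]
tcp_rot: [-0.135, 3.135, 0.004]
contact_force: [0.2, 0.6, -0.5]
gripper_width: 51.1
gripper_force: 0.0
t 79.4 [443.1 410.6 182.8] F [ 0.2  0.6 -0.5] w 51.1 0.0 q [ 0.58  0.17  1.8  -0.    1.16 -1.08]
handle ctr [442.1 411.2] size [ 26.5 126.1] axis az 4.1
120 [[374.0, 278.0, 161], [359.0, 450.0, 377]]
160 [[405.0, 282.0, 167], [390.0, 453.0, 376]]
200 [[438.0, 284.0, 172], [423.0, 457.0, 375]]
240 [[473.0, 288.0, 178], [459.0, 461.0, 374]]
col 240 [[367.0, 341.0, 118], [520.0, 344.0, 293]]
handle ctr [498.1 116.8] size [ 27.4 125.7] axis az -4.2
plan n=20: [-0.125, -0.733, 0.025, -0.0, -0.0, 0.052] | now [441.8 409.8 179.9] az 94.9
```

```bash
python3 -m inch '[-0.12,-0.73,0.02,0,0,0.05,-0.2,-0.12,-0.73,0.02,0,0,0.05,-0.2,-0.12,-0.73,0.02,0,0,0.05,-0.2,-0.12,-0.73,0.02,0,0,0.05,-0.2,-0.12,-0.73,0.02,0,0,0.05,-0.2,-0.12,-0.73,0.02,0,0,0.05,-0.2,-0.12,-0.73,0.02,0,0,0.05,-0.2,-0.12,-0.73,0.02,0,0,0.05,-0.2,-0.12,-0.73,0.02,0,0,0.05,-0.2,-0.12,-0.73,0.02,0,0,0.05,-0.2]' && python3 -m inch '[-0.13,-0.73,0.02,0,0,0.05,-0.2,-0.13,-0.73,0.02,0,0,0.05,-0.2,-0.13,-0.73,0.02,0,0,0.05,-0.2,-0.13,-0.73,0.02,0,0,0.05,-0.2,-0.13,-0.73,0.02,0,0,0.05,-0.2,-0.13,-0.73,0.02,0,0,0.05,-0.2,-0.13,-0.74,0.02,0,0,0.06,-0.2,-0.13,-0.74,0.02,0,0,0.06,-0.2,-0.13,-0.74,0.02,0,0,0.06,-0.2,-0.13,-0.74,0.02,0,0,0.06,-0.2]'
python3 - <<'E'
from h import *
st(); c=cam("wrist"); cv2.imwrite("pics/w21.png",c[0]); handle(c,(280,100,365,330),84)
for b in blobs(c[0],360,150,460,300,lambda i:(i[...,2]>150)&(i[...,1]>90)&(i[...,0]<110),5,400): print("brass",b[0],b[1])
plan((495,117.3,70),85.9,10)
E
```

```text
t: 80.75
tcp_pos: [473.7, 264.4, 176.1]
tcp_rot: [-0.016, 3.142, -0.0]
contact_force: [-0.9, 0.3, -0.1]
gripper_width: 51.1
gripper_force: 0.0
t: 82.0
tcp_pos: [496.1, 117.0, 172.1]
tcp_rot: [-0.111, -3.14, 0.0]
contact_force: [-0.2, 0.4, 0.6]
gripper_width: 51.0
gripper_force: 0.0
t 82.0 [496.1 117.  172.1] F [-0.2  0.4  0.6] w 51.0 0.0 q [ 0.03 -0.02  2.03 -0.    1.13 -1.47]
handle ctr [496.2 118.2] size [ 27.9 126.6] axis az -4.2
plan n=10: [0.007, 0.008, 0.51, -0.001, 0.0, -0.0] | now [496.3 115.7 172. ] az 85.9
```

```bash
python3 -m inch '[0.03,0.06,0.5,0,0,0,-0.2,0.02,0,0.5,0,0,0,-0.2,0,0,0.5,0,0,0,-0.2,0,0,0.5,0,0,0,-0.2,0,0,0.5,0,0,0,-0.2,0,0,0.5,0,0,0,-0.2,0,0,0.5,0,0,0,-0.2,0,0,0.5,0,0,0,-0.2,0,0,0.5,0,0,0,-0.2,0,0,0.5,0,0,0,-0.2]' 60 && python3 -m inch '[0,0,0.2,0,0,0,-0.2,0,0,0.2,0,0,0,-0.2,0,0,0.1,0,0,0,-0.2,0,0,0,0,0,0,1,0,0,0,0,0,0,1,0,0,0,0,0,0,1,0,0,0,0,0,0,1,0,0,0,0,0,0,1,0,0,0,0,0,0,1,0,0,0,0,0,0,1]' 60
python3 - <<'E'
from h import *
st(); t=cam("top")
for r in regions_of("top","tray")[:1]:
    k=cv2.minAreaRect(np.argwhere(r["mask"])[:,::-1].astype(np.float32)); b=[ray(t,q,15)[:2] for q in cv2.boxPoints(k)]; 
    print("tray top",r["p"],np.round(np.mean(b,0)),np.round(b).tolist())
handle(t,(145,280,232,365),29)
E
```

```text
t: 83.3
tcp_pos: [495.1, 119.2, 71.5]
tcp_rot: [0.11, 3.14, -0.0]
contact_force: [0.8, -0.1, 0.1]
gripper_width: 51.5
gripper_force: 0.0
t: 84.55
tcp_pos: [495.2, 118.4, 62.7]
tcp_rot: [0.11, 3.14, -0.003]
contact_force: [-2.3, -5.4, 3.4]
gripper_width: 28.9
gripper_force: 60.2
t 84.5 [495.2 118.4  62.7] F [-2.3 -5.4  3.4] w 28.9 60.2 q [ 0.04  0.13  2.1  -0.    0.91 -1.46]
tray top 0.78 [446. 372.] [[518.0, 478.0], [538.0, 291.0], [374.0, 268.0], [355.0, 450.0]]
handle ctr [443.  408.1] size [ 25.4 124. ] axis az 4.9
```

```bash
python3 -m inch '[0,0,-0.6,0,0,0,1,0,0,-0.8,0,0,0,1,0,0,-1,0,0,0,1,0,0,-1,0,0,0,1,0.14,0.68,-0.4,0,0,-0.07,1,0.14,0.68,0,0,0,-0.07,1,0.14,0.68,0,0,0,-0.07,1,0.14,0.68,0,0,0,-0.07,1,0.14,0.68,0,0,0,-0.07,1,0.14,0.68,0,0,0,-0.06,1]' && python3 -m inch '[0.14,0.68,0,0,0,-0.07,1,0.14,0.68,0,0,0,-0.07,1,0.14,0.68,0,0,0,-0.07,1,0.14,0.68,0,0,0,-0.06,1,0.14,0.68,0,0,0,-0.06,1,0.14,0.68,0,0,0,-0.06,1,0.14,0.68,0,0,0,-0.06,1,0.14,0.68,0,0,0,-0.06,1,0.14,0.68,0,0,0,-0.06,1,0.14,0.68,0,0,0,-0.07,1]'
python3 - <<'E'
from h import *
st(); c=cam("wrist"); cv2.imwrite("pics/w22.png",c[0])
i=c[0].astype(int); b=((i[...,0]-i[...,2])>60)
for v in (120,160,200,240): r=np.nonzero(b[v])[0]; print(v,[np.round(ray(c,(u,v),20)[:2],0).tolist()+[int(u)] for u in (r[0],r[-1])]) if len(r) else None
for u in (260,400): r=np.nonzero(b[:,u])[0]; print("col",u,[np.round(ray(c,(u,v),20)[:2],0).tolist()+[int(v)] for v in (r[0],r[-1])]) if len(r) else None
plan((448,337,80),95,10)
E
```

```text
t: 85.9
tcp_pos: [481.5, 202.5, 137.8]
tcp_rot: [-0.012, -3.141, 0.0]
contact_force: [-0.2, 0.3, -2.3]
gripper_width: 28.7
gripper_force: 59.6
t: 87.15
tcp_pos: [448.8, 337.3, 138.1]
tcp_rot: [0.138, -3.139, 0.0]
contact_force: [0.2, 0.5, -3.5]
gripper_width: 29.1
gripper_force: 59.7
t 87.2 [448.8 337.3 138.1] F [ 0.2  0.5 -3.5] w 29.1 59.7 q [ 0.46  0.13  1.94  0.    1.07 -1.19]
120 [[373.0, 278.0, 243], [358.0, 451.0, 496]]
160 [[400.0, 281.0, 246], [385.0, 453.0, 491]]
200 [[428.0, 284.0, 249], [414.0, 456.0, 486]]
240 [[459.0, 287.0, 252], [444.0, 460.0, 482]]
col 260 [[372.0, 290.0, 119], [505.0, 295.0, 297]]
col 400 [[362.0, 385.0, 117], [523.0, 410.0, 328]]
plan n=10: [0.003, -0.008, 0.291, 0.001, -0.0, 0.001] | now [448.4 338.6 138.2] az 95.1
```

The tray hasn't moved. Lowering handle 2.

```bash
python3 -m inch '[0.02,-0.05,0.3,0,0,0,1,0.02,0,0.5,0,0,0,1,0,0,0.6,0,0,0,1,0,0,0.6,0,0,0,1,0,0,0.6,0,0,0,1,0,0,0.6,0,0,0,1,0,0,0.6,0,0,0,1,0,0,0.6,0,0,0,1,0,0,0.6,0,0,0,1,0,0,0.6,0,0,0,1]' && python3 -m inch '[0,0,0.2,0,0,0,1,0,0,0.15,0,0,0,1,0,0,0.1,0,0,0,1,0,0,0.1,0,0,0,1,0,0,0.1,0,0,0,1,0,0,0.08,0,0,0,1,0,0,0.05,0,0,0,1,0,0,0,0,0,0,1,0,0,0,0,0,0,1,0,0,0,0,0,0,1]'
```

```text
t: 88.45
tcp_pos: [448.4, 335.4, 25.3]
tcp_rot: [-0.137, 3.138, 0.0]
contact_force: [0.4, -0.7, -2.7]
gripper_width: 28.8
gripper_force: 59.7
t: 89.7
tcp_pos: [448.5, 335.4, 10.6]
tcp_rot: [-0.137, 3.138, 0.0]
contact_force: [0.3, 0.2, -2.3]
gripper_width: 28.8
gripper_force: 59.7
```

```bash
python3 -m inch '[0,0,0.08,0,0,0,1,0,0,0.06,0,0,0,1,0,0,0,0,0,0,1,0,0,0,0,0,0,1,0,0,0,0,0,0,-0.2,0,0,0,0,0,0,-0.2,0,0,0,0,0,0,-0.2,0,0,0,0,0,0,-0.2,0,0,0,0,0,0,-0.2,0,0,0,0,0,0,-0.2]' && python3 -m inch '[0,0,-0.6,0,0,0,-0.2,0,0,-1,0,0,0,-0.2,0,0,-1,0,0,0,-0.2,0,0,-1,0,0,0,-0.2,0,0,-1,0,0,0,-0.2,0,0,-1,0,0,0,-0.2,0,0,-1,0,0,0,-0.2,0,0,-1,0,0,0,-0.2,0,0,-1,0,0,0,-0.2,0,0,-1,0,0,0,-0.2]' && python3 -m inch '[-0.8,0.8,-0.5,0,0,0,-0.2,-0.8,0.8,-0.5,0,0,0,-0.2,-0.8,0.8,-0.5,0,0,0,-0.2,-0.8,0.8,0,0,0,0,-0.2,-0.8,0.8,0,0,0,0,-0.2,0,0.8,0,0,0,0,-0.2,0,0.8,0,0,0,0,-0.2,0,0.8,0,0,0,0,-0.2,0,0.8,0,0,0,0,-0.2,0,0.8,0,0,0,0,-0.2]'
python3 - <<'E'
from h import *
st(); c=cam("wrist"); t=cam("top"); s=cam("scene"); cv2.imwrite("pics/t9.png",t[0]); cv2.imwrite("pics/w23.png",c[0]); cv2.imwrite("pics/s9.png",s[0])
for r in regions_of("top","handle_a_mid"): print(r["p"],np.round(r["box"]))
for b in ((145,280,192,365),(186,280,232,365)): handle(t,b,29)
for r in regions_of("top","tray")[:2]:
    k=cv2.minAreaRect(np.argwhere(r["mask"])[:,::-1].astype(np.float32)); b=[ray(t,q,15)[:2] for q in cv2.boxPoints(k)]; print("tray top",r["p"],np.round(np.mean(b,0)),np.round(b).tolist())
for q in ["drift_grip","pin_a1_mid"]:
  for n in ("top","scene"):
    for r in regions_of(n,q): print(q,n,round(r["p"],2),np.round(r["box"]))
E
```

```text
t: 90.95
tcp_pos: [448.4, 335.3, 7.7]
tcp_rot: [0.137, -3.139, 0.0]
contact_force: [-0.3, -0.2, -0.3]
gripper_width: 51.0
gripper_force: 0.0
t: 92.2
tcp_pos: [448.4, 335.4, 201.7]
tcp_rot: [-0.137, 3.138, 0.001]
contact_force: [1.0, -0.4, 0.1]
gripper_width: 51.1
gripper_force: 0.0
t: 93.45
tcp_pos: [513.8, 502.8, 229.8]
tcp_rot: [-0.137, 3.139, 0.0]
contact_force: [-0.1, 0.0, -0.7]
gripper_width: 51.0
gripper_force: 0.0
t 93.5 [513.8 502.8 229.8] F [-0.1  0.  -0.7] w 51.0 0.0 q [ 0.63  0.38  1.46 -0.    1.3  -1.02]
0.92 [197. 294. 214. 352.]
handle ctr [443.  408.1] size [ 25.4 124. ] axis az 4.9
handle ctr [451.8 332.3] size [ 25.4 123.7] axis az 4.4
tray top 0.85 [445. 371.] [[524.0, 476.0], [538.0, 288.0], [366.0, 269.0], [353.0, 452.0]]
drift_grip top 0.78 [209. 241. 226. 254.]
drift_grip top 0.67 [282. 191. 303. 214.]
drift_grip top 0.52 [215. 187. 244. 215.]
drift_grip scene 0.92 [256. 269. 273. 309.]
drift_grip scene 0.6 [269. 275. 269. 280.]
drift_grip scene 0.59 [207. 302. 218. 329.]
```

```bash
python3 - <<'E'
import cv2,numpy as np
t=cv2.imread("pics/t9.png");s=cv2.imread("pics/s9.png");w=cv2.imread("pics/w17.png"); w2=cv2.imread("pics/w21.png")
r=lambda im,x,y,w,h:cv2.resize(im[y:y+h,x:x+w],(400,300),interpolation=cv2.INTER_CUBIC)
cv2.imwrite("pics/fin.png",np.vstack([np.hstack([r(t,140,225,190,142),r(s,230,250,190,142)]),np.hstack([r(w,60,120,290,217),r(w2,240,90,240,180)])]))
E
```

```text
(no output)
```

View pics/fin.png

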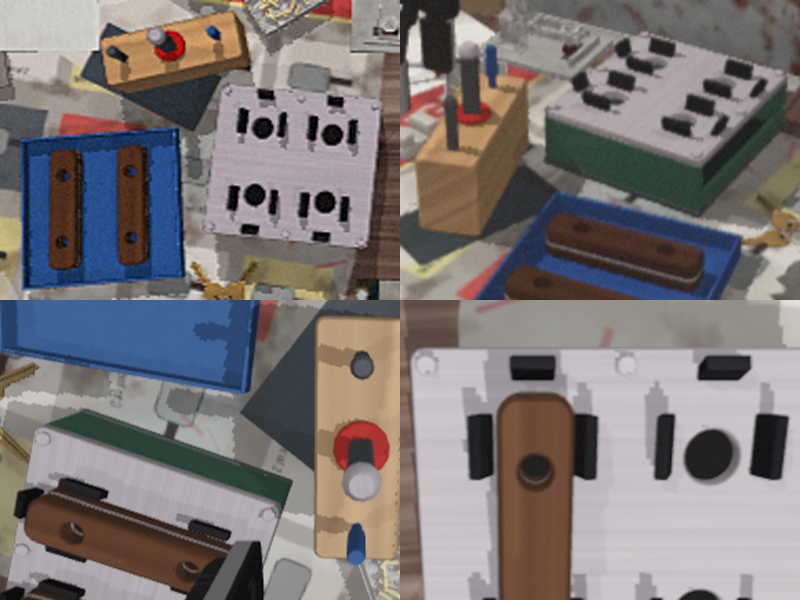

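Both emptied handles lie flat in the tray, the drift stands in the rack with its guard down, and the deck holes are clear with no pin showing in either handle. Handing in.

```bash
python3 -c "
from plant import robot
print(robot.job_done())"
```

```text
the job is handed in; nothing more can be done
None
```

I handed the job in at about 94 s: both stuck pins are driven out, the drift is back upright in its rack hole, and both emptied handles lie flat in the blue tray; I never saw the pins in the trough itself, but both gave way under the drift and neither handle shows one any more.

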